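# Key and pulley on a gearmotor shaft

## Robot

A 6-joint arm with a two-finger parallel gripper is mounted at the origin on the work surface. World frame = base frame: x ahead of the robot, y to its left, z up, the work surface at z = 0. Lengths are in m, angles in rad, forces in N, time in s.
With the tool pointing down it reaches from about 0.35 to 0.975 m from the base axis. Payload 4.9 kg.
Tool frame: the origin (TCP) lies on the centre line of the jaws, within the pads' length; the fingertips stand manip.tip_reach ahead of it and the grasp point (between the pads) is the TCP (manip.tip_reach is the distance from the TCP to the fingertips, in m); z points along the fingers, y is the line along which they close (so a half turn about z gives the same grasp; the last joint's range is limited). The gripper opens to 85 mm and grips with 20 to 120 N. Pads are 22 mm wide; open, the fingers measure 114 mm over their backs; the gripper's body (76 mm by 85 mm) begins 54 mm behind the grasp point. The pads swing forward as they close: fully open they stand 13 mm farther back than shut.
Start: joints at [-1.392, 0.053, 1.613, -0, 1.476, -0.119], TCP at [0.183, -0.597, 0.25] pointing down, gripper open.
Joint ranges: [-3.01, 3.01], [-1.01, 2.22], [0.06, 2.58], [-1.02, 4.17], [0.09, 2.62], [-3.14, 3.14]. Speed limits (rad/s): [2.57, 2.57, 3.14, 3.14, 3.14, 3.14].

## Interface

Orientations are given as a unit quaternion [w, x, y, z].
In Python, from plant import manip gives the robot as it stands. The module is installed in compiled form; this text tells all that it offers.
- The arm moves only by the tool move_arm, never from a script. Its argument "rows" is a list of rows, each a list of 7 numbers: the shift along the tool's x, y, z in cm, then the turn, a rotation vector about the tool's x, y, z in degrees, then the opening, from -1 (shut) to 1 (fully open). In form: [[tx, ty, tz, ax, ay, az, jaw], ...]. A call has 1 to 20 rows; each row shifts and turns the commanded pose from where the row before left it, along the tool's axes as they then stand; what a row does not reach is not made up. A row lasts 1/12 s, in which the tool goes at most 41.7 mm and 7.16 degrees, less where a joint would pass 70% of its speed; a pose out of reach is approached as far as the arm can. A call is refused whole if a number of a shift passes 4.17 or a number of a turn 7.16, either way. A call with a gripper value outside its range is refused whole. The fingers move at their own pace and stop on an object; the grip force is fixed at half the most. Time passes only in rows, so rows that do not move let the fingers close. It gives the time, the measured TCP pose, the force, the opening and the grip force at its end, in the units of the state.
- manip.state(): the state, without advancing time (a new reading comes with each control period).
- manip.grab_frame(name): name is "scene" or "side" or "wrist"; returns a dict with "img" (480x640x3 uint8, blue, green, red), "mtx" (3x3 intrinsics, pixels), "R" (3x3) and "t" (3): a world point X has camera coordinates R X + t. Camera axes: x right, y down, z forward; pixel columns grow to the right and rows downward; lengths in m; the calibration is good to about 2 mm. The wrist camera is an equidistant fisheye: a pixel r from the principal point sees the ray r / f radians off the axis. A picture is of the moment at which its call begins. There is no depth.
- manip.job_done(): hands the job in; it is judged then, once.
The state is a dict: "time": time; "joint_pos": joint angles; "joint_vel": joint speeds; "joint_efforts": joint torques, N m; "tool_pos": TCP position; "tool_rot": TCP orientation; "contact_force": force on the tool from outside, world axes, zero at the start; "ft_torque": the same for the moment, N m; "gripper_width": opening from 0.0 (shut) to 1.0 (fully open); "grasp_force": force on a finger pad.
Only numpy, scipy, OpenCV 4.12 (cv2) and the standard library are available. Lean on these libraries where they do the work, as an engineer would, in place of code of your own. Each camera call takes 0.05 s, during which the arm holds its last target. There are 200 camera calls.

## Task

Fit the toothed pulley to the gearmotor's shaft. Find the slot on top of the shaft and drop the narrow 8 mm key flat into it, down on the slot's floor, and let go of it; then take the pulley from its V-block and slide it on, toothed end first with its keyway over the key, until it is fully home against the shaft's shoulder, and let it go there. Work gently and by feel, never pushing with more than about 4 kg of hand force, and leave the other things on the bench where they are.

Things in the scene. Friction and masses are not known exactly. Their poses are not given: they have to be found in the camera images.
- gearmotor: Dark blue foot-mounted gearmotor, fixed, 395 mm long, level output shaft. Origin: on the bench straight below the shaft's shoulder; x = horizontal way the shaft points, z up. Case 104 wide, 142 high, its front 22 mm behind the shoulder, foot 150 wide; a 90 mm round cover stands 8 mm out of the case; motor and terminal box (192 high) behind.
- shoulder (a point): Centre of the shaft's shoulder face (36 mm dia), on the shaft axis 90 mm above the bench. x = out along the shaft, z = straight up (it does not turn with the shaft). Shaft: steel, 25 mm dia, 50 long from here to its end, the last 2 mm chamfered 2 mm.
- shaft_mid (a point): Point on the shaft axis under the slot's middle, 25 mm out from the shoulder; axes as the shoulder. Key slot: along the shaft, flat floor 8.5 mm from the axis, 9 wide, 42 long, closed 4 mm short of shoulder and shaft end, side walls 3 mm high. It faces up, but up to 0.55 rad to either side (about the axis), which no pose tells: see it or feel for it. A brake holds the shaft from turning.
- key: Plain steel bar, the key that fits: 40 long (x), 8 wide (y), 7 high (z), square ends, 18 g, lying flat on the bench. Origin: middle of its underside. Bedded, its underside is 8.5 mm from the shaft axis and it stands 3 mm proud of the 25 mm circle, with 0.5 mm side play.
- pulley: Steel toothed pulley, about 0.55 kg, 50 long, level in the V-block. Origin: centre of its toothed end face. x = along its axis to the plain end. x 0-30: teeth, 54.6 dia; x 30-50: plain boss, 44 dia, to grip. Bore 26 dia right through; keyway all along on the z side (up), 8.8 wide, roof 16.7 from the axis. Home: origin at the shoulder, x as the shoulder's, z along the key's z; both ends then flush.
- v_block: Plywood V-block, fixed, 68 long (y), 25 thick (x 2 to 27), 30 high. Origin: on the bench; the pulley rests with its origin 50 mm straight above it and its axes the same, so its boss overhangs the block freely.
- other_key: Another steel key, too wide for the slot: 28 long (x), 12 wide (y), 8 high, flat on the bench. Origin: middle of its underside. Leave it alone.
- hard_disk: Bare hard disk drive, 147 x 102 x 26 mm, lying on the bench. Origin: middle of its underside. Leave it alone.
- heat_sink: Aluminium finned heat sink, 60 x 60 x 34 mm, on the bench. Origin: middle of its underside. Leave it alone.
- screwdriver: Screwdriver, 200 mm long, lying on the bench along its x. Leave it alone.
Not all that is in view belongs to the job. Leave any green or turquoise look-alike of the pulley alone.

How it is judged:
On the way:
1. the key lies on the floor of the shaft's slot and the fingers have let go of it (distance between key and shaft_mid below 0.0095 m and x of key in the frame of shaft_mid between -0.0025 and 0.0025 m and angle between the x axis of key and the x axis of shoulder, either way round below 0.1 rad and contact force between key and the fingers below 0.2 N), for 0.3 s.
At the end, for the whole second after the job is handed in: the pulley sits on the shaft within 2 mm of the shoulder (its end face's centre within 3 mm of the shoulder's), in line with the shaft within 0.06 rad, its keyway over the key within 0.12 rad, at rest; the key still lies on the slot's floor (underside within 9.5 mm of the axis, 2.5 mm lengthways) (x of pulley in the frame of shoulder below 0.002 m and distance between pulley and shoulder below 0.003 m and angle between the x axis of pulley and the x axis of shoulder, either way round below 0.06 rad and angle between the z axis of pulley and the z axis of key, either way round below 0.12 rad and linear speed of pulley below 0.01 m/s and distance between key and shaft_mid below 0.0095 m and x of key in the frame of shaft_mid between -0.0025 and 0.0025 m and angle between the x axis of key and the x axis of shoulder, either way round below 0.1 rad); the robot touches nothing.
It fails at once if the key or the pulley is forced: more than 40 N between pulley, key and gearmotor (contact force between any of pulley, key and gearmotor above 40 N or contact force between pulley and key above 40 N).
It fails at once if the arm or its fingers press on the gearmotor with more than 40 N (contact force between any of the arm, the fingers and gearmotor above 40 N).
It fails at once if the other key, the hard disk, the heat sink or the screwdriver is moved by more than 20 mm (distance of any of other_key, hard_disk, heat_sink, screwdriver from where it was at the start of the episode above 0.02 m).
It also fails if it takes over 72 s, if anything falls off the work surface, if the arm or the gripper's body presses on something with over 40 N, if the wrist force passes 120 N, or if a joint passes its speed limit or range.

## Working session

There is one attempt and no reset: what is moved stays moved. The work goes in short steps, Python scripts to look and compute and a tool call to move; the robot and the scene stay as the last step left them, time stands still between calls to the robot, and variables do not carry over. Pictures are saved under pics/ and viewed, at most 10 in all, crops included, and the job is handed in when it is done.

Besides the shell and the picture viewer there is one more tool, called after "Request:" as name([rows], argument=value, ...), one row to a line, values as JSON. move_arm: Moves the arm, as the interface text tells. Its arguments: {"type":"object","properties":{"rows":{"type":"array","items":{"type":"array","items":{"type":"number"}}}},"required":["rows"]}

```bash
mkdir -p pics
cat > h.py <<'E'
import numpy as np, cv2, json
from plant import manip
from scipy.spatial.transform import Rotation as Ro
def grab(n,save=None):
    f=manip.grab_frame(n)
    if save: cv2.imwrite('pics/'+save+'.png',f['img'])
    f={k:np.array(v) for k,v in f.items()}; return f
def ray(f,u,v,fish=False):
    K=f['mtx']; x=(u-K[0,2])/K[0,0]; y=(v-K[1,2])/K[1,1]
    if fish:
        th=np.hypot(x,y); d=np.array([x/th*np.sin(th),y/th*np.sin(th),np.cos(th)]) if th>1e-9 else np.array([0,0,1.])
    else: d=np.array([x,y,1.])
    d=f['R'].T@d; return -f['R'].T@f['t'], d/np.linalg.norm(d)
def plane(f,u,v,z,fish=False):
    o,d=ray(f,u,v,fish); return o+d*(z-o[2])/d[2]
def proj(f,X,fish=False):
    c=f['R']@np.array(X)+f['t']; K=f['mtx']
    if fish:
        r=np.hypot(c[0],c[1]); th=np.arctan2(r,c[2]); x,y=c[:2]/r*th
    else: x,y=c[:2]/c[2]
    return np.array([K[0,0]*x+K[0,2],K[1,1]*y+K[1,2]])
def tri(rs):
    A=sum(np.eye(3)-np.outer(d,d) for o,d in rs); b=sum((np.eye(3)-np.outer(d,d))@o for o,d in rs)
    X=np.linalg.solve(A,b); return X,[np.linalg.norm(np.cross(X-o,d)) for o,d in rs]
def st():
    s=manip.state(); print({k:np.round(s[k],4).tolist() for k in s}); return s
E
python3 - <<'E'
from h import *
st(); print(manip.tip_reach)
a=[grab(n,n+'0') for n in('scene','side','wrist')]
for f in a: print(f['mtx'].tolist(),np.round(f['R'],3).tolist(),np.round(-f['R'].T@f['t'],3))
cv2.imwrite('pics/all0.png',cv2.resize(np.vstack([np.hstack([a[0]['img'],a[1]['img']]),np.hstack([a[2]['img'],a[2]['img']*0])]),(800,600)))
E
```

```text
{'time': 0.0, 'joint_pos': [-1.392, 0.0534, 1.6143, 0.0, 1.476, -0.119], 'joint_vel': [-0.0005, 0.0002, 0.0007, -0.0, 0.001, 0.001], 'joint_efforts': [-0.0005, -39.3683, -37.0177, -0.0001, 0.0071, -0.0], 'tool_pos': [0.1833, -0.5969, 0.2491], 'tool_rot': [-0.001, 0.9889, 0.1483, -0.0], 'contact_force': [-0.0709, 0.2952, 0.1786], 'ft_torque': [0.0627, 0.049, -0.0054], 'grasp_force': 0.0, 'gripper_width': 1.0005}
0.019
[[438.18162850688253, 0.0, 310.8526792329069], [0.0, 438.18162850688253, 245.09953283447442], [0.0, 0.0, 1.0]] [[0.817, 0.577, -0.009], [0.471, -0.675, -0.568], [-0.334, 0.46, -0.823]] [ 0.813 -0.173  0.655]
[[457.55209902626035, 0.0, 320.1219122471417], [0.0, 457.55209902626035, 241.03784173559478], [0.0, 0.0, 1.0]] [[0.995, -0.094, -0.019], [-0.075, -0.635, -0.769], [0.061, 0.766, -0.64]] [ 0.538 -0.488  0.603]
[[371.64829954431775, 0.0, 320.8907914692185], [0.0, 371.64829954431775, 237.2079205868932], [0.0, 0.0, 1.0]] [[0.293, -0.956, -0.003], [-0.914, -0.281, 0.291], [-0.279, -0.083, -0.957]] [ 0.254 -0.575  0.372]
```

View pics/scene0.png

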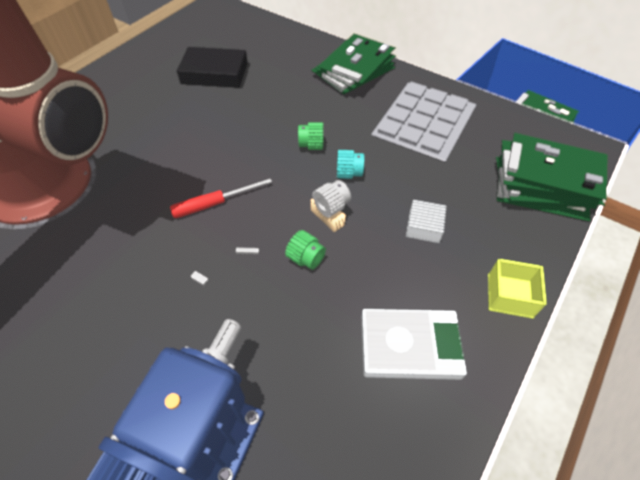

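View pics/side0.png

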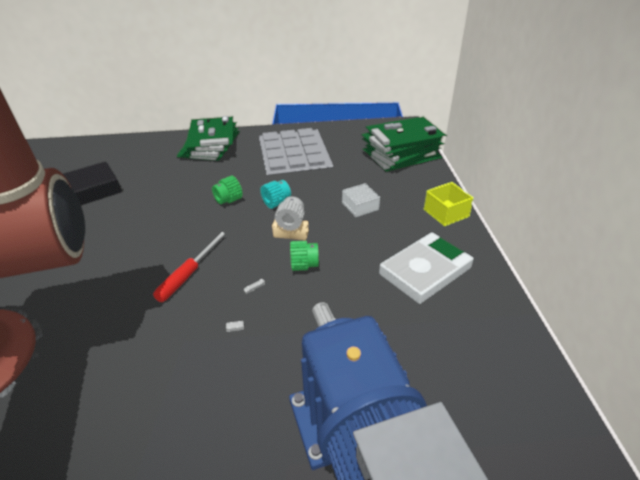

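The keys show at scene (247,250), side (254,286), long and thin, and at scene (199,278), side (235,326), stubby. The grey pulley on the V-block is at scene (331,197), side (289,215), with green/turquoise look-alikes at scene (305,250), (311,136), (350,164). The shaft is at scene (225,340), side (322,315). I choose the thin key and the grey pulley, and check them in one close crop.

Run:
```python
from h import *
S=cv2.imread('pics/scene0.png');D=cv2.imread('pics/side0.png')
def c(i,u,v,w): return cv2.resize(i[v-w:v+w,u-w:u+w],(266,266),interpolation=cv2.INTER_CUBIC)
cv2.imwrite('pics/crop0.png',np.vstack([np.hstack([c(S,328,204,33),c(S,225,265,45),c(S,225,340,33)]),np.hstack([c(D,289,217,33),c(D,245,305,45),c(D,322,318,33)])]))
a=grab('scene');b=grab('side')
for f,n,seeds in((a,'scene',[(247,250),(199,278)]),(b,'side',[(254,286),(235,326)])):
    g=cv2.cvtColor(f['img'].astype(np.uint8),cv2.COLOR_BGR2GRAY); m=(g>100).astype(np.uint8)
    k,l,s,ce=cv2.connectedComponentsWithStats(m)
    for u,v in seeds:
        i=l[v,u]; ys,xs=np.where(l==i)
        P=np.array([plane(f,x,y,.0035)[:2] for x,y in zip(xs,ys)])
        r=cv2.minAreaRect((P*1000).astype(np.float32)); print(n,i,s[i],ce[i],r, P.mean(0))
```

```text
scene 22 [235 246  25   9 194] [246.79896907 250.0257732 ] ((460.4112243652344, 116.50779724121094), (44.177093505859375, 17.325777053833008), 34.89845275878906) [0.46031786 0.11633173]
scene 25 [190 270  19  16 191] [198.91099476 277.38743455] ((429.1485595703125, 25.182558059692383), (35.0296630859375, 19.348711013793945), 2.65743350982666) [0.42917196 0.02527329]
side 16 [243 278  22  16 171] [253.57309942 285.61403509] ((461.6184387207031, 116.49449920654297), (45.07749557495117, 19.308013916015625), 33.27762222290039) [0.46114627 0.11666021]
side 19 [225 320  19  12 192] [234.20833333 325.54166667] ((429.8621826171875, 25.572978973388672), (30.262222290039062, 22.64628028869629), 2.8810150623321533) [0.4301766  0.02548521]
```

View pics/crop0.png

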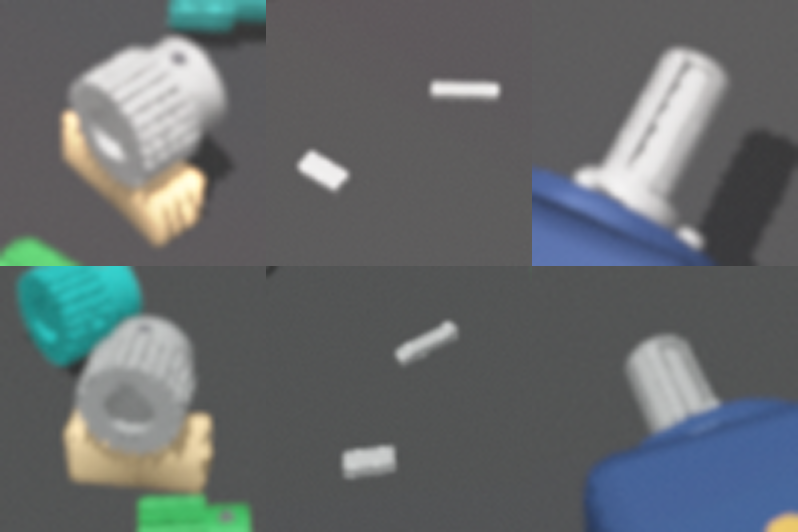

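View pics/wrist0.png

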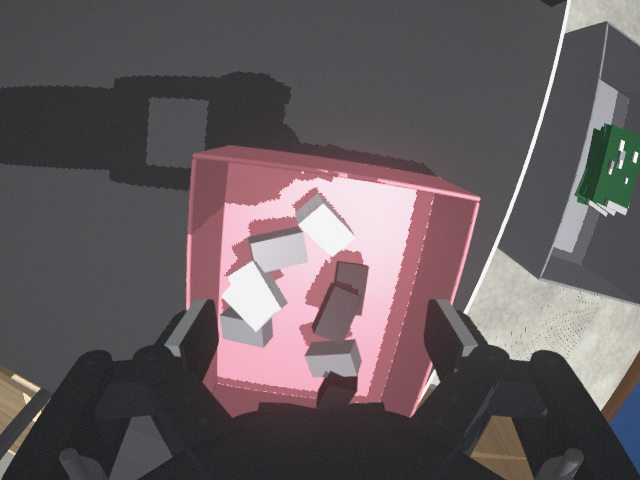

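The thin key measures about 44×17 mm blurred in plan at (0.461,0.1165), direction 34°; the stubby one is about 32 mm long, so it is the wrong one. The grey pulley's toothed end faces the motor, and the boss with its screw hole faces away. The shaft tip is near scene (233,323), side (320,305).

Run:
```python
from h import *
a=grab('scene');b=grab('side')
def C(u0,v0,w,x,y): s=266/(2*w); return u0-w+x/s-.4, v0-w+y/s-.4
for n,p,q in [('shafttip',C(225,340,33,160,68),C(322,318,33,125,88)),('shaft base',C(225,340,33,100,192),C(322,318,33,160,155)),('dot',(172,401),(354,354)),
 ('pul hole',C(328,204,33,107,140),C(289,217,33,128,142)),('pul screw',C(328,204,33,179,58),C(289,217,33,145,62)),('vbl bottom left',C(328,204,33,66,145),C(289,217,33,72,216)),('vb br',C(328,204,33,158,244),C(289,217,33,207,224))]:
    X,r=tri([ray(a,*p),ray(b,*q)]); print(n,np.round(X,4),np.round(r,4))
```

```text
shafttip [ 0.5713 -0.0309  0.0954] [0.0002 0.0002]
shaft base [ 0.5833 -0.0742  0.103 ] [0.0048 0.0048]
dot [ 0.6014 -0.1553  0.1448] [0.0009 0.0009]
pul hole [0.5326 0.2452 0.0532] [0.0015 0.0015]
pul screw [0.543  0.2867 0.0733] [0.0001 0.0001]
vbl bottom left [ 0.4971  0.2655 -0.0025] [0.0035 0.0035]
vb br [0.5674 0.2379 0.0059] [0.0015 0.0015]
```

Request:
move_arm([
  [2.57,-2.39,0.1,0,0,0,1],
  [2.57,-2.39,0.1,0,0,0,1],
  [2.57,-2.39,0.1,0,0,0,1],
  [2.57,-2.39,0.1,0,0,0,1],
  [2.57,-2.39,0.1,0,0,0,1],
  [2.57,-2.39,0.1,0,0,0,1],
  [2.57,-2.39,0.1,0,0,0,1],
  [2.57,-2.39,0.1,0,0,0,1],
  [2.57,-2.39,0.1,0,0,0,1],
  [2.57,-2.39,0.1,0,0,0,1],
  [2.57,-2.39,0.1,0,0,0,1],
  [2.57,-2.39,0.4,0,0,0,1],
  [2.57,-2.39,0.5,0,0,0,1],
  [2.57,-2.39,0.5,0,0,0,1],
  [2.57,-2.39,0.5,0,0,0,1],
  [2.57,-2.39,0.5,0,0,0,1],
  [2.57,-2.39,0.5,0,0,0,1],
  [2.57,-2.39,1,0,0,0,1],
  [0,0,0,0,0,0,1],
  [0,0,0,0,0,0,1],
])

```text
time: 2.02
tool_pos: [0.4994, -0.049, 0.1995]
tool_rot: [-0.0, 0.989, 0.15, -0.001]
contact_force: [-0.2, -0.2, -1.2]
gripper_width: 1.002
grasp_force: 0.0
```

Run:
```python
from h import *
f=grab('wrist','w1'); st()
for X in [(0.5713,-0.0309,0.09),(0.583,-0.08,0.09),(.461,.1165,.0)]: print(proj(f,X,True))
```

```text
{'time': 2.0667, 'joint_pos': [-0.2481, -0.2114, 1.9468, -0.0004, 1.4069, 1.0235], 'joint_vel': [-0.0338, -0.0171, 0.0003, 0.0007, -0.0015, 0.0013], 'joint_efforts': [1.0254, -26.5132, -36.0605, 0.0612, -0.0021, 0.0116], 'tool_pos': [0.4993, -0.0501, 0.2001], 'tool_rot': [0.0001, 0.9888, 0.1491, -0.0004], 'contact_force': [-0.4874, -0.3076, 0.2572], 'ft_torque': [0.0424, 0.0436, -0.0116], 'grasp_force': 0.0, 'gripper_width': 0.9986}
[328.75176678 127.55206856]
[408.81022747 134.84317844]
[144.36062359 200.58041678]
```

View pics/w1.png

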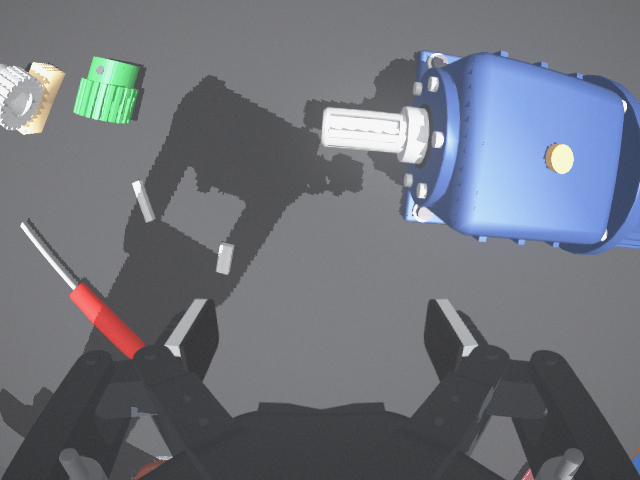

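The wrist view shows the shaft at (322–410, 108–150) with the slot lines on its upper half, the thin key at (143,201), the wide one at (225,258) and the grey pulley at (20,97).

Run:
```python
from h import *
i=cv2.imread('pics/w1.png')
c=cv2.resize(i[95:165,315:435],(800,467),interpolation=cv2.INTER_CUBIC)
cv2.imwrite('pics/c1.png',c)
g=cv2.cvtColor(i,cv2.COLOR_BGR2GRAY)
for x in (340,360,380): print(x,g[100:160,x].tolist())
```

```text
340 [131, 110, 110, 95, 96, 96, 95, 100, 178, 227, 234, 234, 240, 239, 218, 191, 221, 247, 247, 247, 247, 247, 247, 247, 247, 247, 247, 247, 246, 231, 241, 247, 247, 247, 247, 247, 247, 243, 235, 246, 245, 245, 244, 242, 240, 228, 173, 192, 147, 137, 137, 136, 134, 112, 97, 95, 98, 96, 95, 96]
360 [135, 136, 135, 118, 98, 98, 95, 97, 99, 116, 206, 223, 234, 237, 244, 235, 216, 185, 244, 247, 247, 247, 247, 247, 247, 247, 247, 247, 247, 247, 200, 210, 245, 247, 247, 247, 247, 247, 247, 232, 246, 246, 246, 245, 244, 242, 240, 218, 201, 175, 142, 139, 139, 136, 139, 137, 139, 135, 137, 138]
380 [99, 100, 100, 100, 105, 99, 99, 98, 100, 100, 101, 132, 214, 232, 234, 239, 241, 235, 215, 201, 241, 247, 247, 247, 247, 247, 247, 247, 247, 247, 247, 247, 244, 230, 247, 247, 247, 247, 247, 247, 245, 238, 245, 246, 245, 245, 244, 242, 238, 221, 203, 156, 103, 102, 104, 104, 103, 102, 99, 101]
```

View pics/c1.png

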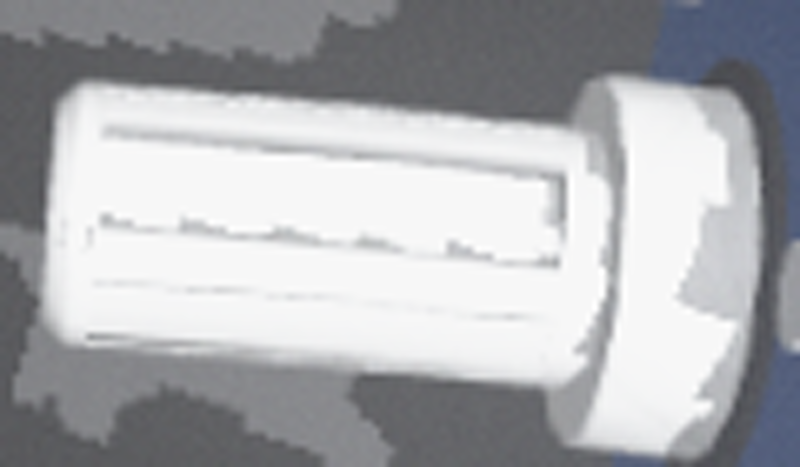

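At col 360 the slot's edges are at rows 117 and 130 and the shaft spans rows 109 to 149. So the slot leans about 17° towards image top (world +x). I take a second view from a shifted place, to get heights and the key.

Request:
move_arm([
  [-0.5,-2.75,0,0,0,0,1],
  [-0.5,-2.75,0,0,0,0,1],
  [-0.5,-2.75,0,0,0,0,1],
  [-0.4,-2.75,0,0,0,0,1],
  [0,0,0,0,0,0,1],
  [0,0,0,0,0,0,1],
])

```text
time: 2.57
tool_pos: [0.4488, 0.0486, 0.201]
tool_rot: [0.0, 0.989, 0.148, 0.001]
contact_force: [0.2, -0.6, 0.3]
gripper_width: 1.002
grasp_force: 0.0
```

Run:
```python
from h import *
import pickle
f=grab('wrist','w2'); pickle.dump(f,open('w2.pkl','wb')); st()
P=[proj(f,X,True) for X in [(0.5713,-0.0309,0.09),(0.583,-0.08,0.09),(.461,.1165,.0),(.5326,.245,.05),(.55,.29,.05)]]; print(P)
i=f['img']
def c(p,w,h): 
    u,v=[int(round(t)) for t in p]; u0=max(u-w,0);v0=max(v-h,0); print(u0,v0); return cv2.resize(i[v0:v0+2*h,u0:u0+2*w],(w*2*6,h*2*6),interpolation=cv2.INTER_CUBIC)
A=c((P[0]+P[1])/2,65,40); B=c(P[2],30,25); D=c((P[3]+P[4])/2,35,50)
print(A.shape,B.shape,D.shape)
# layout: A(780x480) ; 
H=np.zeros((600,800,3),np.uint8); A2=cv2.resize(A,(520,320)); H[:320,:520]=A2; H[320:320+250,:300]=cv2.resize(B,(300,250)); H[:400,520:800]=cv2.resize(D,(280,400))
cv2.imwrite('pics/c2.png',H)
```

```text
{'time': 2.6167, 'joint_pos': [-0.0579, -0.35, 2.0561, -0.0007, 1.4338, 1.2161], 'joint_vel': [-0.0164, 0.0186, -0.0107, 0.0033, -0.0018, 0.0043], 'joint_efforts': [0.7372, -21.8703, -36.2677, 0.0401, 0.0294, 0.0064], 'tool_pos': [0.4492, 0.0481, 0.201], 'tool_rot': [0.0005, 0.989, 0.1479, 0.0008], 'contact_force': [0.6541, -0.0836, 0.172], 'ft_torque': [0.0014, -0.0087, -0.0218], 'grasp_force': 0.0, 'gripper_width': 0.9981}
[array([490.92774716, 106.32824666]), array([551.176228 , 119.0726984]), array([252.23932263, 177.1522206 ]), array([117.47217952,  61.89052485]), array([81.94034173, 36.22285471])]
456 73
222 152
65 0
(480, 780, 3) (300, 360, 3) (600, 420, 3)
```

View pics/c2.png

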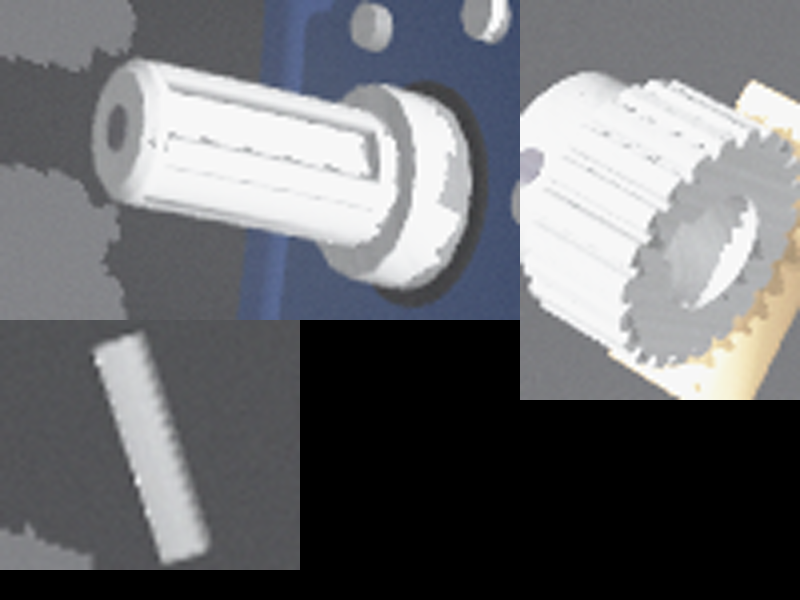

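```bash
cat > fit.py <<'E'
from h import *
import pickle
from scipy.optimize import least_squares
f2=pickle.load(open('w2.pkl','rb'))
def T(p,q): 
    M=np.eye(4); M[:3,:3]=Ro.from_quat([q[1],q[2],q[3],q[0]]).as_matrix(); M[:3,3]=p; return M
def E(f): M=np.eye(4); M[:3,:3]=f['R']; M[:3,3]=f['t']; return M
T2=T([0.4492,0.0481,0.201],[0.0005,0.989,0.1479,0.0008]); TC=E(f2)@T2   # cam<-tool
T1=T([0.4993,-0.0501,0.2001],[0.0001,0.9888,0.1491,-0.0004]); M=TC@np.linalg.inv(T1)
f1=dict(mtx=f2['mtx'],R=M[:3,:3],t=M[:3,3],img=cv2.imread('pics/w1.png'))
if __name__=='__main__':
    V1=dict(A=(399,120.4),B=(398.6,134.3),C=(329.3,113.8),D=(328.1,127.9)); V2=dict(A=(550.1,104.3),B=(549.6,117.8),D=(496.3,105.6),C=(498.6,93.8))
    for k in 'ABCD': X,r=tri([ray(f1,*V1[k],True),ray(f2,*V2[k],True)]); print(k,np.round(X*1000,1),np.round(r[0]*1000,2))
    sil=[(340,107.8,147.7),(360,109.5,149.4),(380,111.35,150.9)]
    def model(p):
        x0,yaw,z0,s,th=p; d=np.array([-np.sin(yaw),np.cos(yaw),0]); l=np.array([d[1],-d[0],0]); return np.array([x0/1000,-.05,z0/1000]),d,l,s/1000,th
    def res(p):
        o,d,l,s,th=model(p); r=[]
        for k,a,sg in(('A',4,1),('B',4,-1),('C',46,1),('D',46,-1)):
            an=th+sg*np.arcsin(4.5/12.5); X=o+d*(s+a/1000)+.0125*(np.sin(an)*l+np.cos(an)*np.array([0,0,1]))
            r+=list(proj(f1,X,True)-V1[k])+list(proj(f2,X,True)-V2[k])
        for u,a,b in sil:
            for v in(a,b):
                c,q=ray(f1,u,v,True); n=np.cross(q,d); r.append((abs((c-o)@n)/np.linalg.norm(n)-.0125)*1700)
        return np.array(r)
    for z in (None,90):
        q=least_squares(res if z is None else (lambda p:res([p[0],p[1],90,p[2],p[3]])),[575,.2,90,-30,.3] if z is None else [575,.2,-30,.3]); p=q.x if z is None else [*q.x[:2],90,*q.x[2:]]
        o,d,l,s,th=model(p); print(np.round(p,3),'rms px',np.sqrt(np.mean(q.fun**2)),'shoulder',np.round((o+d*s)*1000,1),'yawdeg',np.degrees(p[1])+90,'th',np.degrees(th)); print(np.round(res(p),1))
    for f,sd in((f1,(143,201)),(f2,(252,177))):
        g=cv2.cvtColor(f['img'].astype(np.uint8),cv2.COLOR_BGR2GRAY); 
        sub=np.zeros_like(g); sub[sd[1]-30:sd[1]+30,sd[0]-22:sd[0]+22]=1
        m=((g>150)&(sub>0)).astype(np.uint8); n,lb,s,ce=cv2.connectedComponentsWithStats(m); i=1+np.argmax(s[1:,4]); ys,xs=np.where(lb==i)
        P=np.array([plane(f,x,y,.007,True)[:2] for x,y in zip(xs,ys)]); print(s[i],ce[i],cv2.minAreaRect((P*1000).astype(np.float32)),P.mean(0)); f['k']=ce[i]
    print(tri([ray(f1,*f1['k'],True),ray(f2,*f2['k'],True)]))
E
python3 fit.py
```

```text
A [589.  -69.7  99.8] 0.69
B [580.5 -72.4  99.4] 0.24
C [579.  -29.2 100.1] 0.14
D [571.  -30.9  98.6] 0.48
[ 5.7577e+02  2.3000e-01  8.8600e+01 -2.6436e+01  3.2600e-01] rms px 0.7357137236885722 shoulder [581.8 -75.7  88.6] yawdeg 103.19065285673638 th 18.702670282178257
[-0.4 -0.5 -0.9  1.6 -0.3 -0.4  0.8  0.2 -0.2 -0.4 -1.3  0.1  0.1 -0.4
  2.   1.  -0.2  0.3 -0.1  0.3  0.   0. ]
[ 5.75734e+02  2.31000e-01  9.00000e+01 -2.60600e+01  3.25000e-01] rms px 0.8024981594218826 shoulder [581.7 -75.4  90. ] yawdeg 103.21392058505037 th 18.640285210659037
[-0.6 -0.5 -0.3  1.5 -0.5 -0.4  1.5  0.2 -0.8 -0.4 -0.9 -0.  -0.5 -0.3
  2.4  0.9 -0.2  0.1 -0.2  0.2 -0.1 -0.2]
[132 180  22  42 354] [141.91525424 199.89830508] ((462.420654296875, 114.82819366455078), (39.932579040527344, 11.151250839233398), 32.27173614501953) [0.46293772 0.1156826 ]
[241 155  22  45 423] [251.56264775 177.1820331 ] ((461.8133239746094, 115.88232421875), (39.87397766113281, 8.37478256225586), 33.50339126586914) [0.46204119 0.11608928]
(array([0.4619321 , 0.11654547, 0.00470033]), [np.float64(0.0003012998348284844), np.float64(0.0003012998348284499)])
```

```bash
cat >> h.py <<'E'
from scipy.linalg import fractional_matrix_power as fmp
def pose(p,yaw,tilt=0):
    y=np.radians(yaw); x=np.array([np.cos(y),np.sin(y),0]); z=np.array([0,0,-1.]); M=np.eye(4)
    M[:3,:3]=np.column_stack([x,np.cross(z,x),z])@Ro.from_rotvec([np.radians(tilt),0,0]).as_matrix(); M[:3,3]=p; return M
def cur():
    s=manip.state(); q=s['tool_rot']; M=np.eye(4); M[:3,:3]=Ro.from_quat([q[1],q[2],q[3],q[0]]).as_matrix(); M[:3,3]=s['tool_pos']; return M
def rows(A,B,n,lab=''):
    F=np.real(fmp(np.linalg.inv(A)@B,1/n)); r=np.r_[F[:3,3]*100,Ro.from_matrix(F[:3,:3]).as_rotvec(degrees=True)]
    print(lab,n,'x',np.round(r,3).tolist(),'norm',np.linalg.norm(r[:3]).round(2),np.linalg.norm(r[3:]).round(2))
E
python3 - <<'E'
from h import *
A=cur(); print(A.round(4)[:3,3]); K=pose([.462,.1163,.10],33.2); rows(A,K,5)
E
```

```text
[0.4492 0.0481 0.201 ]
 5 x [0.779, -1.153, 2.019, 0.016, -0.014, -3.237] norm 2.45 3.24
```

Request:
move_arm([
  [0.78,-1.15,2.02,0,0,-3.24,-0.3],
  [0.78,-1.15,2.02,0,0,-3.24,-0.3],
  [0.78,-1.15,2.02,0,0,-3.24,-0.3],
  [0.78,-1.15,2.02,0,0,-3.24,-0.3],
  [0.78,-1.15,2.02,0,0,-3.24,-0.3],
  [0,0,2,0,0,0,-0.3],
  [0,0,2,0,0,0,-0.3],
  [0,0,1.5,0,0,0,-0.3],
  [0,0,0,0,0,0,-0.3],
  [0,0,0,0,0,0,-0.3],
  [0,0,0,0,0,0,-0.3],
  [0,0,0,0,0,0,-0.3],
])

```text
time: 3.62
tool_pos: [0.4632, 0.1167, 0.046]
tool_rot: [0.0, 0.958, 0.286, 0.001]
contact_force: [0.3, 0.3, -0.9]
gripper_width: 0.35
grasp_force: 0.0
```

Run:
```python
from h import *
f=grab('wrist'); st(); A=cur(); rows(A,pose([.462,.1163,.0232],33.2),4)
i=f['img'].astype(np.uint8); cv2.imwrite('pics/w3.png',cv2.resize(i[150:480,120:520],(800,600)))
print(proj(f,[.462,.1163,.007],True))
```

```text
{'time': 3.6667, 'joint_pos': [0.0913, -0.077, 2.1082, -0.0001, 1.1074, 1.0823], 'joint_vel': [0.0051, -0.0018, 0.0042, 0.0007, -0.0012, 0.0006], 'joint_efforts': [-0.1028, -27.5007, -30.9903, -0.0041, 0.0005, -0.0012], 'tool_pos': [0.4631, 0.1169, 0.0459], 'tool_rot': [0.0003, 0.9583, 0.2859, 0.0014], 'contact_force': [0.4213, 0.8336, 0.296], 'ft_torque': [0.0004, 0.0528, 0.0023], 'grasp_force': 0.0, 'gripper_width': 0.3462}
 4 x [-0.032, -0.003, 0.568, 0.021, -0.037, 0.006] norm 0.57 0.04
[321.36354995 290.46349898]
```

View pics/w3.png

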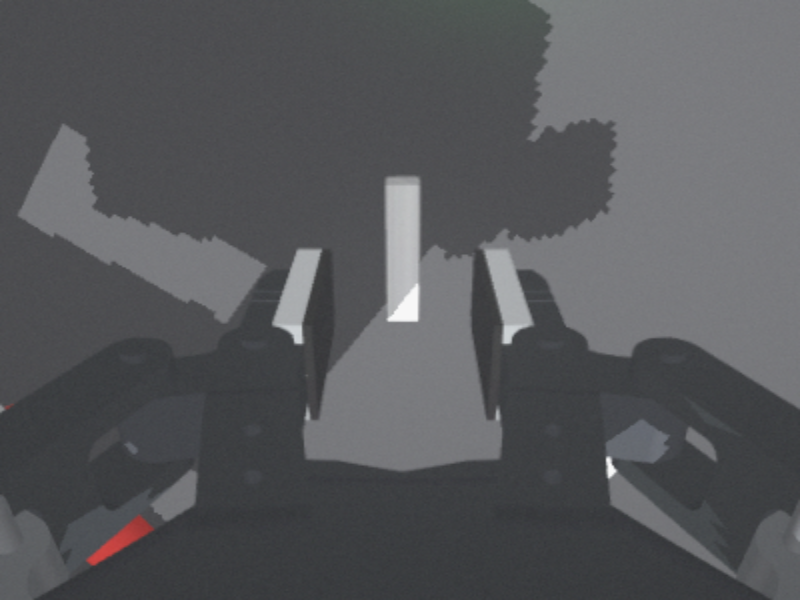

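The key is centred between the pads and in line with them, at crop (402,250). Descend and close.

Request:
move_arm([
  [-0.03,0,0.6,0,0,0,-0.4],
  [-0.03,0,0.6,0,0,0,-0.4],
  [-0.03,0,0.6,0,0,0,-0.4],
  [-0.03,0,0.47,0,0,0,-0.4],
  [0,0,0,0,0,0,-0.4],
  [0,0,0,0,0,0,-0.7],
  [0,0,0,0,0,0,-0.8],
  [0,0,0,0,0,0,-1],
  [0,0,0,0,0,0,-1],
  [0,0,0,0,0,0,-1],
  [0,0,0,0,0,0,-1],
])

```text
time: 4.58
tool_pos: [0.4609, 0.1166, 0.0218]
tool_rot: [0.0, 0.958, 0.286, 0.0]
contact_force: [0.1, 0.4, -0.8]
gripper_width: 0.06
grasp_force: 58.8
```

Request:
move_arm([
  [0,0,-1,0,0,0,-1],
  [0,0,-2,0,0,0,-1],
  [0,0,-3,0,0,0,-1],
  [0,0,-3,0,0,0,-1],
  [0,0,-3,0,0,0,-1],
  [0,0,0,0,0,0,-1],
  [0,0,0,0,0,0,-1],
])

```text
time: 5.17
tool_pos: [0.4625, 0.1167, 0.145]
tool_rot: [0.001, 0.958, 0.286, 0.003]
contact_force: [0.4, 0.4, -0.5]
gripper_width: 0.063
grasp_force: 58.8
```

Run:
```python
from h import *
f=grab('wrist'); st()
i=f['img'].astype(np.uint8); cv2.imwrite('pics/w4.png',cv2.resize(i[220:370,220:420],(800,600),interpolation=cv2.INTER_CUBIC))
A=cur(); sh=np.array([.5817,-.0755,.0895]); y=np.radians(103.2); d=np.array([np.cos(y),np.sin(y),0]); l=np.array([d[1],-d[0],0]); th=np.radians(18.6); n=np.cos(th)*np.array([0,0,1])+np.sin(th)*l
mid=sh+.025*d
# fwd: TCP to key underside along tool z = .0218
H=pose(mid+n*(.0085+.0218+.06),103.2,18.6); print(H[:3,3]); rows(A,H,13)
# yaw-only first then translation
B=A.copy();B[:3,:3]=pose([0,0,0],103.2)[:3,:3]; 
t=A[:3,3]; print(mid,n,proj(f,[0.461,.1166,.0218+.06],True))
```

```text
{'time': 5.2167, 'joint_pos': [0.091, -0.2248, 2.0576, -0.0, 1.3067, 1.0812], 'joint_vel': [-0.0004, 0.0284, 0.04, 0.0004, -0.0006, 0.0002], 'joint_efforts': [-0.0038, -26.6575, -36.6647, 0.0007, -0.0484, 0.0], 'tool_pos': [0.4611, 0.1166, 0.1428], 'tool_rot': [0.0002, 0.9582, 0.2863, 0.0011], 'contact_force': [-1.1702, -0.0285, 0.1452], 'ft_torque': [-0.0169, 0.0139, 0.038], 'grasp_force': 58.7553, 'gripper_width': 0.0569}
[ 0.60403227 -0.04458356  0.17508349]
 13 x [-0.732, 1.567, -0.463, 1.257, -0.877, -5.329] norm 1.79 5.55
[ 0.57599123 -0.05116053  0.0895    ] [0.31053205 0.07283464 0.94776841] [320.38995123 271.88551851]
```

View pics/w4.png

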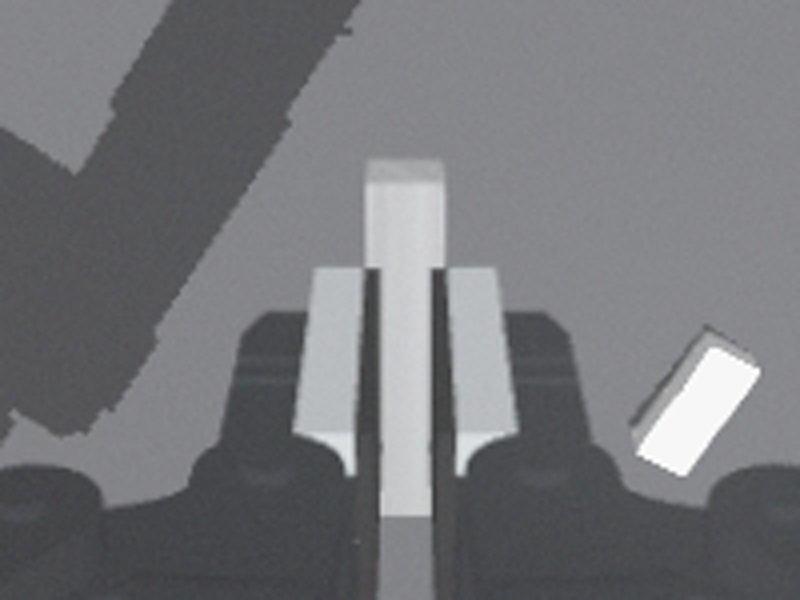

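Run:
```python
from h import *
f=grab('wrist'); A=cur(); print(A[:3,3].round(4))
for z in (.0148,):
  P=[np.linalg.inv(A)@np.r_[plane(f,u,v,A[2,3]-z,True),1] for u,v in((321,265.3),(321,348.9))]; print(np.round(P,4), P[0][0]-P[1][0], (P[0][0]+P[1][0])/2)
```

```text
[0.4602 0.1165 0.1413]
[[ 2.13e-02 -1.00e-04  1.48e-02  1.00e+00]
 [-1.89e-02 -1.00e-04  1.48e-02  1.00e+00]] 0.040164492562687004 0.0011735427061751735
```

```bash
cat >> h.py <<'E'
y0=np.radians(103.2); d=np.array([np.cos(y0),np.sin(y0),0]); l=np.array([d[1],-d[0],0]); th=np.radians(18.6); n=np.cos(th)*np.array([0,0,1])+np.sin(th)*l
sh=np.array([.5817,-.0755,.0895])
def slot(h,ax=0,lat=0,kx=.0012): return pose(sh+(.025-kx+ax)*d+n*(.0085+.0218+h)+lat*np.cross(n,d)*-1,103.2,18.6)
E
python3 - <<'E'
from h import *
A=cur(); H=slot(.05); print(H.round(3)); rows(A,H,13); rows(H,slot(.02),2)
E
```

```text
[[-0.228  0.923 -0.311  0.601]
 [ 0.974  0.216 -0.073 -0.046]
 [ 0.    -0.319 -0.948  0.166]
 [ 0.     0.     0.     1.   ]]
 13 x [-0.748, 1.568, -0.402, 1.245, -0.871, -5.33] norm 1.78 5.54
 2 x [0.0, -0.0, 1.5, -0.0, 0.0, -0.0] norm 1.5 0.0
```

Request:
move_arm([
  [-0.75,1.57,-0.4,1.245,-0.87,-5.33,-1],
  [-0.75,1.57,-0.4,1.245,-0.87,-5.33,-1],
  [-0.75,1.57,-0.4,1.245,-0.87,-5.33,-1],
  [-0.75,1.57,-0.4,1.245,-0.87,-5.33,-1],
  [-0.75,1.57,-0.4,1.245,-0.87,-5.33,-1],
  [-0.75,1.57,-0.4,1.245,-0.87,-5.33,-1],
  [-0.75,1.57,-0.4,1.245,-0.87,-5.33,-1],
  [-0.75,1.57,-0.4,1.245,-0.87,-5.33,-1],
  [-0.75,1.57,-0.4,1.245,-0.87,-5.33,-1],
  [-0.75,1.57,-0.4,1.245,-0.87,-5.33,-1],
  [-0.75,1.57,-0.4,1.245,-0.87,-5.33,-1],
  [-0.75,1.57,-0.4,1.245,-0.87,-5.33,-1],
  [-0.75,1.57,-0.4,1.245,-0.87,-5.33,-1],
  [0,0,0,0,0,0,-1],
  [0,0,0,0,0,0,-1],
  [0,0,0,0,0,0,-1],
])

```text
time: 6.6
tool_pos: [0.6006, -0.0465, 0.1642]
tool_rot: [-0.102, 0.613, 0.773, -0.127]
contact_force: [0.3, -0.0, 0.4]
gripper_width: 0.065
grasp_force: 58.8
```

Run:
```python
from h import *
f=grab('wrist'); st(); A=cur(); rows(A,slot(.02),3)
g=[grab('scene'),grab('side')]
i=f['img'].astype(np.uint8); c=[cv2.resize(i[200:380,200:440],(533,400),interpolation=cv2.INTER_CUBIC)]
H=np.zeros((600,800,3),np.uint8); H[:400,:533]=c[0]
for k,q in enumerate(g):
    u,v=proj(q,[.576,-.05,.11]).astype(int); print(u,v); H[k*266:k*266+266,534:800]=cv2.resize(q['img'].astype(np.uint8)[v-33:v+33,u-33:u+33],(266,266),interpolation=cv2.INTER_CUBIC)
cv2.imwrite('pics/w5.png',H)
```

```text
{'time': 6.65, 'joint_pos': [-0.1496, 0.2585, 1.5537, -0.1181, 1.6335, -0.3684], 'joint_vel': [0.0021, -0.0151, -0.0006, -0.0013, 0.0001, -0.0054], 'joint_efforts': [-0.082, -45.0671, -34.4903, -0.3676, 0.9459, 0.0062], 'tool_pos': [0.6006, -0.0465, 0.1647], 'tool_rot': [-0.1012, 0.6133, 0.773, -0.1268], 'contact_force': [-0.4453, 0.3272, -1.0053], 'ft_torque': [0.0903, -0.0874, 0.053], 'grasp_force': 58.8477, 'gripper_width': 0.062}
 3 x [-0.005, 0.011, 0.966, -0.023, -0.023, -0.014] norm 0.97 0.04
222 331
324 309
```

View pics/w5.png

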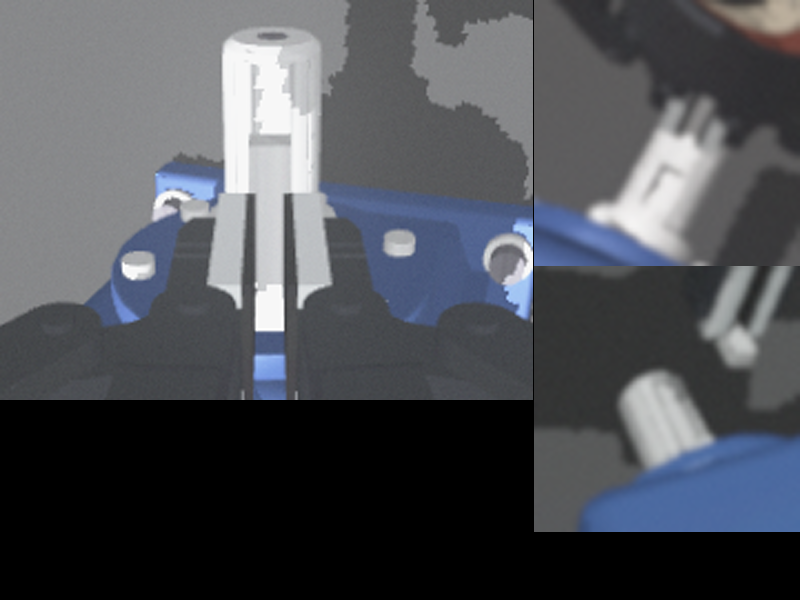

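The key (crop columns 247–290) hangs over the slot, and the shaft (222–321) is about 0.6 mm to the right (+tool y). I descend and measure finely from row profiles.

Request:
move_arm([
  [0,0.05,1,0,0,0,-1],
  [0,0,1,0,0,0,-1],
  [0,0,1.2,0,0,0,-1],
  [0,0,0,0,0,0,-1],
  [0,0,0,0,0,0,-1],
  [0,0,0,0,0,0,-1],
])

```text
time: 7.25
tool_pos: [0.5921, -0.049, 0.135]
tool_rot: [-0.1, 0.613, 0.773, -0.126]
contact_force: [0.5, -0.4, -0.0]
gripper_width: 0.061
grasp_force: 58.8
```

Run:
```python
from h import *
f=grab('wrist'); A=cur(); S=slot(0); E=np.linalg.inv(S)@A; print('rel slot',E[:3,3].round(4),Ro.from_matrix(E[:3,:3]).as_rotvec(degrees=True).round(2)); st()
i=f['img'].astype(np.uint8); g=cv2.cvtColor(i,cv2.COLOR_BGR2GRAY); cv2.imwrite('pics/w6.png',cv2.resize(i[190:350,240:400],(600,600),interpolation=cv2.INTER_CUBIC))
for r in (215,222,230,238,246,260): print(r,g[r,295:350].tolist())
```

```text
rel slot [-0.0005  0.0011 -0.0187] [-0.08 -0.    0.01]
{'time': 7.3, 'joint_pos': [-0.1551, 0.2679, 1.5938, -0.1198, 1.5808, -0.3683], 'joint_vel': [0.0011, -0.0035, -0.0111, 0.0017, -0.0002, -0.0004], 'joint_efforts': [-0.0149, -44.7669, -33.0346, -0.3651, 0.9636, 0.0003], 'tool_pos': [0.5926, -0.0491, 0.1356], 'tool_rot': [-0.0999, 0.6131, 0.7734, -0.1261], 'contact_force': [0.5024, 0.4929, 0.119], 'ft_torque': [0.0326, -0.1846, 0.0375], 'grasp_force': 58.8461, 'gripper_width': 0.0637}
215 [139, 139, 141, 143, 139, 140, 140, 139, 140, 141, 141, 140, 140, 141, 140, 138, 141, 140, 140, 139, 138, 138, 140, 140, 140, 137, 139, 140, 137, 139, 139, 140, 141, 138, 139, 138, 142, 138, 139, 141, 140, 139, 139, 139, 137, 140, 139, 138, 139, 139, 140, 139, 140, 137, 139]
222 [139, 141, 140, 141, 139, 140, 139, 139, 141, 143, 140, 140, 140, 139, 142, 139, 140, 141, 140, 140, 139, 141, 139, 142, 138, 139, 140, 137, 138, 141, 141, 141, 140, 139, 138, 140, 139, 139, 140, 141, 141, 141, 139, 138, 140, 137, 139, 140, 141, 139, 140, 139, 141, 137, 139]
230 [142, 141, 154, 178, 182, 177, 179, 178, 17
[... 368 characters left out ...]
209, 208, 208, 212, 209, 210, 207, 207, 203, 203, 203, 202, 202, 198, 200, 199, 198, 196, 195, 193, 187, 189, 186, 185, 173, 148, 140, 141, 140]
246 [243, 246, 216, 187, 191, 188, 190, 197, 196, 196, 197, 200, 189, 178, 167, 194, 210, 210, 208, 211, 213, 213, 213, 213, 214, 214, 213, 214, 211, 208, 208, 212, 210, 211, 200, 177, 183, 197, 202, 204, 202, 198, 199, 197, 176, 200, 196, 189, 185, 180, 168, 151, 143, 134, 94]
260 [244, 246, 246, 229, 196, 190, 182, 195, 197, 196, 198, 203, 191, 182, 167, 182, 195, 188, 185, 185, 183, 187, 184, 183, 180, 179, 180, 180, 182, 180, 182, 181, 179, 181, 183, 174, 187, 198, 206, 204, 200, 199, 198, 200, 179, 200, 195, 189, 185, 177, 153, 106, 94, 96, 95]
```

View pics/w6.png

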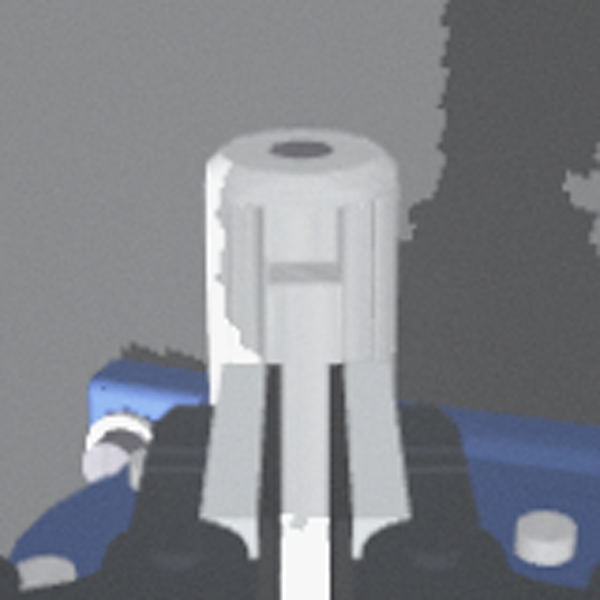

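The slot is centred on the shaft, so the lean of 18.6° is right. The key's front end is at crop (305,280) and the slot's outer end at row 205; the slot centre is about 1 px left of the key. The picture budget is now spent, so I go on by numbers and feel.

Run:
```python
from h import *
f=grab('wrist'); A=cur(); S=slot(0); E=np.linalg.inv(S)@A; print('rel slot',E[:3,3].round(4))
def pt(u,v,z):
    o,q=ray(f,u,v,True); I=np.linalg.inv(A); o=I[:3,:3]@o+I[:3,3]; q=I[:3,:3]@q; return (o+q*(z-o[2])/q[2]).round(4)
zf=.0218-E[2,3]
print('key end bottom',pt(320.9,265.1,.0218),'top',pt(320.9,190+264/3.75-.4,.0148),'slot end rim',pt(319.6,244.3,zf-.0032),'shaft hole ctr',pt(320,229.4,zf+.0085))
g=cv2.cvtColor(f['img'].astype(np.uint8),cv2.COLOR_BGR2GRAY)
print(g[225:272,320].tolist()); print(g[225:272,309].tolist())
```

```text
rel slot [-0.0006  0.0012 -0.019 ]
key end bottom [0.0188 0.0002 0.0218] top [0.0237 0.0002 0.0148] slot end rim [ 0.0228 -0.0004  0.0376] shaft hole ctr [ 0.0266 -0.0003  0.0493]
[181, 164, 122, 111, 110, 113, 143, 174, 179, 176, 191, 206, 209, 210, 210, 207, 209, 208, 211, 210, 213, 214, 215, 214, 214, 213, 211, 214, 214, 212, 214, 214, 214, 213, 206, 180, 176, 177, 181, 179, 192, 205, 211, 210, 213, 210, 213]
[175, 181, 176, 175, 174, 175, 177, 182, 178, 188, 199, 204, 205, 207, 210, 211, 212, 208, 209, 193, 182, 180, 178, 183, 178, 180, 182, 179, 182, 175, 173, 171, 172, 172, 171, 172, 173, 172, 173, 174, 173, 171, 173, 173, 173, 174, 174]
```

Run:
```python
from h import *
f=grab('wrist'); A=cur(); S=slot(0); E=np.linalg.inv(S)@A; print('rel slot',E[:3,3].round(4))
def pt(u,v,z):
    o,q=ray(f,u,v,True); I=np.linalg.inv(A); o=I[:3,:3]@o+I[:3,3]; q=I[:3,:3]@q; return (o+q*(z-o[2])/q[2]).round(4)
zf=.0218-E[2,3]
print('key end bottom',pt(320.9,259.5,.0218),'top',pt(320.9,264.6,.0148),'slot end rim',pt(319.6,244,zf-.0032),'shaft end',pt(320,226.4,zf+.0085),pt(320,230.8,zf+.0085))
```

```text
rel slot [-0.0006  0.0012 -0.0192]
key end bottom [0.0212 0.0003 0.0218] top [0.0217 0.0003 0.0148] slot end rim [ 0.0228 -0.0003  0.0378] shaft end [ 0.0279 -0.0001  0.0495] [ 0.0257 -0.0002  0.0495]
```

Request:
move_arm([
  [0.04,-0.055,0.3,0,0,0,-1],
  [0,0,0.4,0,0,0,-1],
  [0,0,0.4,0,0,0,-1],
  [0,0,0.2,0,0,0,-1],
  [0,0,0.1,0,0,0,-1],
  [0,0,0,0,0,0,-1],
  [0,0,0,0,0,0,-1],
])

```text
time: 7.98
tool_pos: [0.5874, -0.0498, 0.1221]
tool_rot: [-0.1, 0.613, 0.773, -0.126]
contact_force: [0.2, 1.1, 0.1]
gripper_width: 0.061
grasp_force: 58.8
```

```bash
cat > rel.py <<'E'
from h import *
A=cur(); E=np.linalg.inv(slot(0))@A; s=manip.state(); I=A[:3,:3].T
print('rel',(E[:3,3]*1000).round(2),Ro.from_matrix(E[:3,:3]).as_rotvec(degrees=True).round(2),'F tool',(I@np.array(s['contact_force'])).round(2),'T tool',(I@np.array(s['ft_torque'])).round(3),s['gripper_width'],s['time'])
E
python3 rel.py
```

```text
rel [-0.04  0.41 -4.28] [-0.04  0.01  0.01] F tool [ 1.07  0.42 -0.2 ] T tool [-0.141 -0.02   0.035] 0.06121183150170721 7.9833
```

Request:
move_arm([
  [0,0,0.05,0,0,0,-1],
  [0,0,0.05,0,0,0,-1],
  [0,0,0.05,0,0,0,-1],
  [0,0,0,0,0,0,-1],
  [0,0,0,0,0,0,-1],
])

```text
time: 8.4
tool_pos: [0.587, -0.0499, 0.1208]
tool_rot: [-0.1, 0.613, 0.773, -0.126]
contact_force: [1.0, -0.0, -0.1]
gripper_width: 0.063
grasp_force: 58.8
```

```bash
python3 rel.py
```

```text
rel [-0.05  0.41 -2.89] [-0.05  0.01  0.  ] F tool [-0.24  0.92 -0.19] T tool [-0.126  0.008  0.045] 0.06349665087565608 8.4
```

Request:
move_arm([
  [0,0,0.05,0,0,0,-1],
  [0,0,0.05,0,0,0,-1],
  [0,0,0,0,0,0,-1],
  [0,0,0,0,0,0,-1],
])

```text
time: 8.73
tool_pos: [0.5866, -0.0499, 0.1198]
tool_rot: [-0.1, 0.613, 0.773, -0.126]
contact_force: [0.3, -0.3, -0.1]
gripper_width: 0.059
grasp_force: 58.8
```

```bash
python3 rel.py
```

```text
rel [-0.01  0.41 -1.78] [-0.04  0.01  0.  ] F tool [-0.34  0.24 -0.01] T tool [-0.158 -0.005 -0.015] 0.058976427102634225 8.7333
```

Request:
move_arm([
  [0,0,0.05,0,0,0,-1],
  [0,0,0.05,0,0,0,-1],
  [0,0,0,0,0,0,-1],
  [0,0,0,0,0,0,-1],
])

```text
time: 9.07
tool_pos: [0.5866, -0.05, 0.1193]
tool_rot: [-0.1, 0.613, 0.773, -0.126]
contact_force: [0.5, 0.3, 1.7]
gripper_width: 0.064
grasp_force: 60.2
```

```bash
python3 rel.py
```

```text
rel [-0.11  0.51 -1.32] [-0.08 -0.    0.01] F tool [ 0.13 -0.05 -1.82] T tool [-0.076  0.032  0.057] 0.06422569722206146 9.0667
```

Request:
move_arm([
  [0,0,-0.04,0,0,0,-1],
  [0,0.05,0,0,0,0,-1],
  [0,0.05,0,0,0,0,-1],
  [0,0,0,0,0,0,-1],
  [0,0,0,0,0,0,-1],
])

```text
time: 9.48
tool_pos: [0.5869, -0.0499, 0.1192]
tool_rot: [-0.101, 0.613, 0.773, -0.127]
contact_force: [-3.2, -0.4, 4.3]
gripper_width: 0.064
grasp_force: 60.7
```

```bash
python3 rel.py
```

```text
rel [-0.07  0.87 -1.29] [0.05 0.01 0.01] F tool [ 0.35 -4.37 -3.04] T tool [ 0.741  0.056 -0.009] 0.06424365202659123 9.4833
```

Request:
move_arm([
  [0,-0.05,0,0,0,0,-1],
  [0,-0.05,0,0,0,0,-1],
  [0,-0.05,0,0,0,0,-1],
  [0,-0.05,0,0,0,0,-1],
  [0,0,0,0,0,0,-1],
  [0,0,0,0,0,0,-1],
])

```text
time: 9.98
tool_pos: [0.5859, -0.0501, 0.1195]
tool_rot: [-0.1, 0.613, 0.774, -0.126]
contact_force: [1.7, -0.3, 1.0]
gripper_width: 0.063
grasp_force: 59.5
```

```bash
python3 rel.py
```

```text
rel [-0.02 -0.2  -1.33] [-0.12  0.   -0.  ] F tool [-0.64  1.2  -1.41] T tool [-0.373 -0.038 -0.013] 0.06289054088351087 9.9833
```

Request:
move_arm([
  [0,0.05,0,0,0,0,-1],
  [0,0.04,0.05,0,0,0,-1],
  [0,0,0.03,0,0,0,-1],
  [0,0,0,0,0,0,-1],
  [0,0,0,0,0,0,-1],
])

```text
time: 10.4
tool_pos: [0.5862, -0.0501, 0.1193]
tool_rot: [-0.1, 0.613, 0.773, -0.126]
contact_force: [-0.7, 0.9, 5.2]
gripper_width: 0.059
grasp_force: 61.9
```

```bash
python3 rel.py
```

```text
rel [-0.07  0.12 -1.2 ] [-0.03  0.    0.01] F tool [ 0.98 -2.08 -4.74] T tool [ 0.229  0.065 -0.062] 0.05949115004952813 10.4
```

Request:
move_arm([
  [0,0,-0.03,0,0,0,-0.8],
  [0,0,0,0,0,0,-0.7],
  [0,0,0,0,0,0,-0.6],
  [0,0,0,0,0,0,-0.6],
  [0,0,0,0,0,0,-0.6],
  [0,0,-0.5,0,0,0,-0.6],
  [0,0,-1,0,0,0,-0.6],
  [0,0,-2,0,0,0,-0.6],
  [0,0,-2,0,0,0,-0.6],
  [0,0,0,0,0,0,-0.6],
  [0,0,0,0,0,0,-0.6],
])

```text
time: 11.32
tool_pos: [0.6047, -0.0461, 0.1731]
tool_rot: [-0.098, 0.613, 0.774, -0.125]
contact_force: [-0.3, -1.1, -0.8]
gripper_width: 0.202
grasp_force: 0.0
```

Run:
```python
from h import *
import pickle
f=grab('wrist','w7'); st(); pickle.dump(f,open('w7.pkl','wb'))
g=cv2.cvtColor(f['img'].astype(np.uint8),cv2.COLOR_BGR2GRAY)
K=pose(sh+.025*d+n*.0085,103.2,18.6)
def P(x,y,z): return proj(f,(K@np.r_[x,y,-z,1])[:3],True).round(1)   # tool-like axes; z up
print('key top front',P(.02,-.004,.007),P(.02,.004,.007),'bottom front',P(.02,0,0),'top rear',P(-.02,0,.007),'slot end',P(.021,0,.0032),'shaft tip',P(.025,0,-.0085))
u,v=P(.02,0,.007).astype(int)
print(u,v); print('col',g[v-30:v+45,u].tolist())
for r in (-4,0,4,10,16): print(v+r,g[v+r,u-30:u+30].tolist())
```

```text
{'time': 11.3667, 'joint_pos': [-0.1482, 0.2569, 1.5434, -0.118, 1.6419, -0.3691], 'joint_vel': [-0.0018, 0.0154, 0.036, 0.0013, -0.0035, -0.0004], 'joint_efforts': [0.0558, -47.0509, -35.9205, -0.3739, 0.9364, -0.0], 'tool_pos': [0.6036, -0.046, 0.1714], 'tool_rot': [-0.0997, 0.6131, 0.7735, -0.126], 'contact_force': [-1.2012, -0.0567, -0.2904], 'ft_torque': [0.0327, -0.1578, -0.0441], 'grasp_force': 0.0, 'gripper_width': 0.201}
key top front [310.7 225.9] [325.3 225.9] bottom front [318.1 222.7] top rear [318.2 292.5] slot end [318.  222.4] shaft tip [318.1 210.7]
318 225
col [137, 137, 137, 140, 138, 138, 138, 137, 140, 139, 138, 143, 158, 176, 134, 117, 114, 146, 170, 200, 233, 244, 244, 245, 247, 247, 247, 247, 246, 200, 176, 236, 247, 247, 247, 247, 247, 247, 247, 247, 247, 247, 247, 247, 247, 247, 247, 247, 247, 247, 247, 247, 247, 247, 247, 247, 247, 247, 247, 247, 247, 247, 247, 247, 247, 247, 247, 247, 247, 247, 247, 247, 247, 247, 247]
221 [139, 139, 140, 138, 139, 138, 141, 137, 140, 142, 210, 240, 246, 246, 247, 247, 247, 247, 247, 223, 235, 240, 241, 247, 247, 247, 247,
[... 680 characters left out ...]
 192, 202, 200, 197, 194, 190, 184, 190, 185, 184, 177, 166, 143, 140, 140, 139, 126, 113, 130]
235 [139, 139, 138, 140, 140, 143, 141, 141, 142, 142, 170, 233, 245, 246, 246, 246, 247, 247, 247, 247, 247, 246, 229, 182, 244, 247, 247, 247, 247, 247, 247, 247, 247, 247, 247, 247, 247, 247, 247, 184, 178, 227, 233, 239, 239, 239, 225, 187, 199, 185, 185, 177, 164, 147, 141, 140, 141, 124, 100, 99]
241 [139, 139, 141, 140, 142, 140, 144, 142, 142, 141, 173, 235, 245, 246, 246, 246, 246, 247, 247, 247, 247, 246, 230, 201, 245, 247, 247, 247, 247, 247, 247, 247, 247, 247, 247, 247, 247, 247, 247, 190, 232, 243, 244, 243, 239, 238, 229, 230, 243, 191, 183, 176, 156, 115, 101, 98, 100, 98, 99, 98]
```

Key released; the numbers put it in the slot within about 0.5 mm. I press lightly on it with the closed fingertips to confirm that it is on the floor.

Run:
```python
from h import *
A=cur(); T=slot(.008); T[:3,3]+=T[:3,1]*.0004; rows(A,T,4)
```

```text
4 x [0.003, -0.002, 1.207, 0.028, 0.004, -0.001] norm 1.21 0.03
```

Request:
move_arm([
  [0,0,0.3,0,0,0,-1],
  [0,0,0.5,0,0,0,-1],
  [0,0,1,0,0,0,-1],
  [0,0,1.4,0,0,0,-1],
  [0,0,1.2,0,0,0,-1],
  [0,0,0.4,0,0,0,-1],
  [0,0,0.1,0,0,0,-1],
  [0,0,0.05,0,0,0,-1],
  [0,0,0,0,0,0,-1],
])

```text
time: 12.12
tool_pos: [0.5874, -0.0496, 0.1232]
tool_rot: [-0.101, 0.613, 0.773, -0.127]
contact_force: [0.7, -0.4, -0.3]
gripper_width: -0.003
grasp_force: 0.0
```

```bash
python3 rel.py
```

```text
rel [ 0.06  0.13 -5.35] [0.   0.03 0.  ] F tool [-0.58  0.67  0.04] T tool [-0.142 -0.046 -0.013] -0.0034677427199877524 12.1167
```

Request:
move_arm([
  [0,0,0.05,0,0,0,-1],
  [0,0,0.05,0,0,0,-1],
  [0,0,0,0,0,0,-1],
])

```text
time: 12.37
tool_pos: [0.5875, -0.0497, 0.1229]
tool_rot: [-0.1, 0.613, 0.773, -0.126]
contact_force: [-0.6, -0.0, -0.5]
gripper_width: -0.001
grasp_force: 0.0
```

```bash
python3 rel.py
```

```text
rel [-0.05  0.31 -5.05] [-0.04  0.01  0.  ] F tool [ 0.1  -0.4   0.62] T tool [-0.125  0.012 -0.008] -0.0005613876347038937 12.3667
```

Request:
move_arm([
  [0,0,0.05,0,0,0,-1],
  [0,0,0.05,0,0,0,-1],
  [0,0,0,0,0,0,-1],
  [0,0,0,0,0,0,-1],
])

```text
time: 12.7
tool_pos: [0.5876, -0.0497, 0.1228]
tool_rot: [-0.1, 0.613, 0.773, -0.126]
contact_force: [-0.6, -0.1, 2.9]
gripper_width: -0.004
grasp_force: 1.6
```

```bash
python3 rel.py
```

```text
rel [-0.08  0.44 -4.94] [-0.09 -0.    0.  ] F tool [ 0.05 -1.49 -2.58] T tool [-0.062  0.116  0.03 ] -0.003636275822421517 12.7
```

Request:
move_arm([
  [0,0,0.05,0,0,0,-1],
  [0,0,0,0,0,0,-1],
  [0,0,0,0,0,0,-1],
])

```text
time: 12.95
tool_pos: [0.5876, -0.0498, 0.1227]
tool_rot: [-0.1, 0.613, 0.773, -0.126]
contact_force: [0.5, 0.9, 5.1]
gripper_width: 0.0
grasp_force: 2.5
```

```bash
python3 rel.py
```

```text
rel [-0.1   0.44 -4.91] [-0.11 -0.01  0.01] F tool [ 0.72 -0.99 -5.08] T tool [0.065 0.201 0.019] 0.0001270011024663997 12.95
```

The contact at −4.93 matches the key's top with the shaft axis at about 90.2 mm, and earlier the tips touched the rim 0.5 mm above the floor, as they should. The key is bedded. Now the pulley.

Run:
```python
from h import *
A=cur(); B=A.copy(); B[:3,3]-=B[:3,2]*.08; rows(B,pose([.51,.19,.22],72),10)
```

```text
10 x [2.346, -1.102, -0.056, -1.803, 0.504, 3.092] norm 2.59 3.61
```

Request:
move_arm([
  [0,0,-1,0,0,0,-1],
  [0,0,-2,0,0,0,-1],
  [0,0,-2.5,0,0,0,-0.5],
  [0,0,-2.5,0,0,0,0],
  [2.35,-1.1,-0.06,-1.8,0.5,3.09,0.4],
  [2.35,-1.1,-0.06,-1.8,0.5,3.09,0.4],
  [2.35,-1.1,-0.06,-1.8,0.5,3.09,0.4],
  [2.35,-1.1,-0.06,-1.8,0.5,3.09,0.4],
  [2.35,-1.1,-0.06,-1.8,0.5,3.09,0.4],
  [2.35,-1.1,-0.06,-1.8,0.5,3.09,0.4],
  [2.35,-1.1,-0.06,-1.8,0.5,3.09,0.4],
  [2.35,-1.1,-0.06,-1.8,0.5,3.09,0.4],
  [2.35,-1.1,-0.06,-1.8,0.5,3.09,0.4],
  [2.35,-1.1,-0.06,-1.8,0.5,3.09,0.4],
  [0,0,0,0,0,0,0.4],
  [0,0,0,0,0,0,0.4],
  [0,0,0,0,0,0,0.4],
])

```text
time: 14.37
tool_pos: [0.51, 0.19, 0.2194]
tool_rot: [-0.0, 0.809, 0.588, -0.001]
contact_force: [0.5, -0.4, 0.4]
gripper_width: 0.699
grasp_force: 0.0
```

```bash
cat > pul.py <<'E'
from h import *
import pickle,sys
def masks(f):
    i=f['img'].astype(np.uint8); hsv=cv2.cvtColor(i,cv2.COLOR_BGR2HSV); H,S,V=[hsv[...,k] for k in range(3)]
    return dict(steel=(S<25)&(V>165), wood=(S>40)&(H>8)&(H<28)&(V>120), green=(S>80)&(H>45)&(H<78), turq=(S>80)&(H>=78)&(H<98))
def comps(f,name,amin=150):
    m=masks(f)[name].astype(np.uint8); k,l,s,c=cv2.connectedComponentsWithStats(m); return [(j,s[j].tolist(),c[j].round(1)) for j in range(1,k) if s[j,4]>amin],l
if __name__=='__main__':
    f=grab('wrist',sys.argv[1]); pickle.dump(f,open(sys.argv[1]+'.pkl','wb')); st()
    for nm,z in(('steel',.07),('wood',.03),('green',.05),('turq',.05)):
        L,l=comps(f,nm)
        for j,s,c in L: print(nm,s,c,plane(f,*c,z,True).round(3))
    print('exp pulley',proj(f,[.5326,.2452,.05],True),proj(f,[.543,.2867,.0733],True))
E
python3 pul.py p1
```

```text
{'time': 14.4167, 'joint_pos': [0.2194, -0.1182, 1.832, -0.0006, 1.4299, 0.5335], 'joint_vel': [-0.0129, 0.0051, 0.0012, 0.0014, -0.0022, 0.0013], 'joint_efforts': [0.5841, -31.5914, -36.5168, 0.0206, 0.0166, -0.0047], 'tool_pos': [0.5102, 0.1896, 0.2193], 'tool_rot': [-0.0001, 0.809, 0.5879, -0.0011], 'contact_force': [0.1964, -0.2302, -0.226], 'ft_torque': [0.0361, -0.0027, 0.0146], 'grasp_force': 0.0, 'gripper_width': 0.699}
steel [423, 0, 88, 39, 1714] [462.3  12.8] [0.664 0.319 0.07 ]
steel [312, 75, 28, 68, 788] [323.3 105.4] [0.539 0.276 0.07 ]
steel [514, 115, 126, 160, 9314] [574.5 199.7] [0.73  0.146 0.07 ]
steel [166, 170, 15, 98, 254] [172. 221.] [0.398 0.232 0.07 ]
steel [286, 362, 27, 15, 234] [299.5 369.3] [0.45 0.07 0.07]
steel [613, 398, 27, 82, 1000] [631.5 451.6] [ 0.887 -0.336  0.07 ]
steel [444, 418, 31, 35, 591] [459.7 436.4] [ 0.582 -0.085  0.07 ]
wood [359, 108, 6, 30, 172] [361.6 122. ] [0.566 0.255 0.03 ]
wood [282, 110, 8, 31, 191] [285.3 124.9] [0.505 0.272 0.03 ]
green [97, 0, 72, 70, 2838] [130.9  35.3] [0.407 0.396 0.05 ]
green [594, 129, 40, 62, 1218] [613.7 160. ] [0.804 0.163 0.05 ]
green [348, 193, 69, 69, 3297] [381.7 224.2] [0.556 0.172 0.05 ]
turq [208, 0, 82, 47, 2302] [248.4  16.8] [0.507 0.366 0.05 ]
exp pulley [327.51640703 146.55754225] [323.99114061  89.35155397]
```

Run:
```python
import cv2,numpy as np
i=cv2.imread('pics/p1.png'); g=cv2.cvtColor(i,cv2.COLOR_BGR2GRAY); S=cv2.cvtColor(i,cv2.COLOR_BGR2HSV)[...,1]
for r in range(54,178,5): print(r,' '.join(('w' if S[r,c]>45 else '')+str(g[r,c]//10) for c in range(274,376,2)))
```

```text
54 7 7 7 7 7 7 7 7 7 7 7 7 7 7 7 7 7 7 7 6 7 7 7 7 7 7 7 6 7 7 7 7 6 6 6 7 7 7 8 10 10 10 10 10 10 10 10 10 10 10 10
59 7 7 7 7 7 7 7 7 7 7 7 7 7 7 7 7 7 7 7 7 7 7 7 7 7 7 7 7 7 7 7 7 7 7 7 6 7 7 7 7 9 10 10 10 10 10 10 10 10 10 10
64 7 7 6 7 7 7 7 7 6 7 6 7 7 7 7 7 7 7 7 7 6 7 7 6 6 7 6 7 7 7 7 7 6 7 7 7 6 7 7 6 7 11 10 10 10 10 10 10 10 10 10
69 7 7 7 7 7 7 7 7 7 7 7 7 7 7 7 7 7 7 7 7 7 7 7 7 7 7 7 7 7 7 7 7 7 6 7 7 6 6 7 7 6 7 6 10 10 10 11 11 10 10 10
74 7 7 7 7 7 7 6 7 7 7 7 7 7 6 7 7 7 7 7 7 7 7 7 7 7 8 9 9 9 9 8 7 7 7 7 7 7 7 7 7 7 7 7 7 7 10 10 10 10 10 10
79 7 7 7 7 7 7 7 7 7 7 12 14 14 15 15 15 15 15 15 16 16 17 17 17 17 17 17 16 16 16 15 16 16 15 15 15 15 14 12 7 7 7 7 7 7 7 10 10 10 10 10
84 7 7 7 7 7 7 7 7 7 7 12 14 14 14 15 15 15 15 15 17 16 16 15 10 10 10 12 17 16 16 16 16 15 15 15 15 15 14 13 7 7 7 7 7 7 7 7 7 10 10 10
89 7 7 6 7 7 7 7 7 7 7 12 14 14 15 15 15 15 16 16 16 16 17 11 10 10 10 10 13 17 16 15 16 15 16 15 15 15 14 13 7 7 7 7 7 7 7 7 7 6 7 11
94 10 7 7 7 7 7 7 7 7 6 12 14 14 14 15 15 15 15 15 16 16 16 17 17 16 17 17 17 16 16 16 16 16 16 16 14 14 14 13 7 7 7 7
[... 1446 characters left out ...]
7 7 7 7 7 7 7 7 7 7 7 7 7 7 7 7 7 7 7 7 7 7 7
149 7 7 7 7 7 7 7 7 7 7 7 7 7 7 7 7 7 6 7 7 7 6 7 6 7 7 7 7 7 7 7 7 7 7 7 7 7 7 7 7 7 7 7 7 7 7 7 7 7 7 7
154 7 7 7 7 7 7 7 7 7 6 7 7 7 7 7 7 7 7 7 7 7 7 7 7 7 7 7 7 7 7 7 7 7 7 7 7 7 7 7 7 7 7 7 7 7 7 7 7 6 7 7
159 7 7 6 6 7 7 7 7 7 7 7 7 6 7 7 6 7 7 7 7 7 7 7 7 7 7 7 7 7 7 7 7 7 7 7 7 7 7 7 7 7 7 7 7 7 7 7 7 7 7 7
164 11 11 7 7 7 7 7 7 7 7 7 6 7 7 7 7 7 7 7 7 7 7 7 7 6 7 7 7 7 7 7 7 7 7 7 7 7 7 7 7 7 7 7 7 7 7 7 7 7 7 11
169 10 11 11 11 7 7 7 7 7 7 7 7 7 7 7 7 7 7 7 7 7 7 6 7 7 7 7 7 7 7 7 7 7 7 7 7 7 7 7 7 7 7 7 7 7 7 7 9 10 11 11
174 10 9 7 7 7 7 7 7 7 7 6 6 7 7 6 7 7 6 7 7 6 7 7 7 7 7 7 7 7 7 7 7 7 7 7 7 7 7 9 9 11 11 9 10 9 9 11 11 11 10 11
```

Request:
move_arm([
  [0,2.5,0,0,0,0,0.4],
  [0,2.5,0,0,0,0,0.4],
  [0,0,0,0,0,0,0.4],
  [0,0,0,0,0,0,0.4],
  [0,0,0,0,0,0,0.4],
])

```text
time: 14.83
tool_pos: [0.5574, 0.174, 0.2188]
tool_rot: [-0.001, 0.809, 0.587, -0.001]
contact_force: [0.3, 0.1, 0.8]
gripper_width: 0.698
grasp_force: 0.0
```

```bash
cat > pfit.py <<'E'
from h import *
import pickle
from scipy.optimize import least_squares
fs=[pickle.load(open('p1.pkl','rb')),grab('wrist','p2')]; print(cur()[:3,3].round(4))
def mask(f,c0):
    i=f['img'].astype(np.uint8); g=cv2.cvtColor(i,cv2.COLOR_BGR2GRAY).astype(float); S=cv2.cvtColor(i,cv2.COLOR_BGR2HSV)[...,1]
    m=((g>108)&(S<35)).astype(np.uint8)
    m=cv2.morphologyEx(m,cv2.MORPH_CLOSE,np.ones((5,5))); m=cv2.morphologyEx(m,cv2.MORPH_OPEN,np.ones((5,5)))
    k,l,s,c=cv2.connectedComponentsWithStats(m); j=l[int(c0[1]),int(c0[0])]; print(s[j]); return l==j
def model(p): x0,yaw,z0=p; dd=np.array([np.cos(yaw),np.sin(yaw),0]); return np.array([x0,.26,z0]),dd
obs=[]
for f in fs:
    c0=proj(f,[.539,.268,.075],True); m=mask(f,c0); f['m']=m
    ys=np.where(m.any(1))[0]; w=[(r,np.where(m[r])[0].min(),np.where(m[r])[0].max()) for r in ys]; f['w']=w
    print([tuple(map(int,a)) for a in w[::4]])
    top=ys.min()
    for r,a,b in w:
        for R,lo,hi in((.022,top+6,top+20),(.0273,top+34,top+60)):
            if lo<=r<hi: obs+=[(f,r,a-.5,R),(f,r,b+.5,R)]
def res(p):
    o,dd=model(p); r=[]
    for f,v,u,R in obs:
        c,q=ray(f,u,v,True); nn=np.cross(q,dd); r.append((abs((c-o)@nn)/np.linalg.norm(nn)-R)*1000)
    return np.array(r)
for fz in (None,.05):
    q=least_squares(res if fz is None else lambda p:res([p[0],p[1],fz]),[.535,1.25,.05] if fz is None else [.535,1.25],loss='soft_l1'); p=q.x if fz is None else [*q.x,fz]
    print(np.round(p,4),np.degrees(p[1]),'rms mm',np.sqrt(np.mean(res(p)**2)))
o,dd=model(p)
# screw hole & axial extent: top of toothed end (z=.05+.0273) at the last rows, plain end at first rows
for f in fs:
    uc=proj(f,o+[0,0,.025],True)[0]
    col=f['m'][:,int(uc)]; rr=np.where(col)[0]
    for nm,r,z in(('plain end top',rr.min()-.5,.072),('tooth end top',rr.max()+.5,.0773)): X=plane(f,uc,r,z,True); print(nm,r,((X-o)@dd*1000).round(1))
E
python3 pfit.py
```

```text
[0.5571 0.1744 0.2189]
[ 288   75   72   69 4407]
[(75, 311, 342), (79, 294, 350), (83, 294, 350), (87, 294, 350), (91, 294, 350), (95, 294, 351), (99, 294, 351), (103, 294, 358), (107, 288, 358), (111, 288, 358), (115, 289, 358), (119, 289, 358), (123, 289, 358), (127, 289, 358), (131, 289, 358), (135, 289, 359), (139, 289, 359), (143, 290, 327)]
[ 224   75   71   71 4226]
[(75, 258, 270), (79, 234, 284), (83, 230, 285), (87, 230, 285), (91, 230, 285), (95, 230, 285), (99, 231, 286), (103, 231, 293), (107, 224, 293), (111, 224, 293), (115, 225, 293), (119, 225, 294), (123, 225, 294), (127, 225, 294), (131, 225, 294), (135, 225, 294), (139, 226, 294), (143, 226, 267)]
[0.5341 1.2933 0.0491] 74.09899328411456 rms mm 0.2452266177479476
[0.5342 1.2927 0.05  ] 74.06415812179097 rms mm 0.2672729710133315
plain end top 74.5 39.2
tooth end top 143.5 -10.9
plain end top 75.5 39.2
tooth end top 143.5 -10.6
```

The pulley measures axis height 49 mm, yaw 74.1°, ends at −10.8 and +39.2 mm along it (50 long, as it must be), with the screw hole on top. I grip the boss at x ≈ 42.5.

Run:
```python
from h import *
A=cur(); a=np.radians(74.1); dd=np.array([np.cos(a),np.sin(a),0]); o=np.array([.5342,.26,0])-.0108*dd; print(o)
g=o+.0425*dd; B=pose([*g[:2],.12],74.1); rows(A,B,6); rows(B,pose([*g[:2],.0485],74.1),4)
```

```text
[0.53124124 0.24961319 0.        ]
 6 x [1.781, -0.795, 1.649, -0.022, 0.014, -0.353] norm 2.55 0.35
 4 x [-0.0, 0.0, 1.787, 0.0, 0.0, -0.0] norm 1.79 0.0
```

Request:
move_arm([
  [1.78,-0.8,1.65,-0.02,0.01,-0.35,0.4],
  [1.78,-0.8,1.65,-0.02,0.01,-0.35,0.4],
  [1.78,-0.8,1.65,-0.02,0.01,-0.35,0.4],
  [1.78,-0.8,1.65,-0.02,0.01,-0.35,0.4],
  [1.78,-0.8,1.65,-0.02,0.01,-0.35,0.4],
  [1.78,-0.8,1.65,-0.02,0.01,-0.35,0.4],
  [0,0,0,0,0,0,0.4],
  [0,0,1,0,0,0,0.4],
  [0,0,1.5,0,0,0,0.4],
  [0,0,0.5,0,0,0,0.4],
  [0,0,0,0,0,0,0.4],
  [0,0,0,0,0,0,0.4],
])

```text
time: 15.88
tool_pos: [0.5432, 0.2904, 0.0906]
tool_rot: [0.0, 0.798, 0.602, 0.0]
contact_force: [-0.4, 0.6, 0.4]
gripper_width: 0.698
grasp_force: 0.0
```

Run:
```python
from h import *
st(); A=cur(); rows(A,pose([.5429,.2905,.0485],74.1),4)
f=grab('wrist'); i=f['img'].astype(np.uint8); g=cv2.cvtColor(i,cv2.COLOR_BGR2GRAY)
a=np.radians(74.1); dd=np.array([np.cos(a),np.sin(a),0]); e=np.array([dd[1],-dd[0],0]); o=np.array([.53124,.2496,.05])
for x,lat,z in((50,0,22),(40,0,22),(50,22,0),(50,-22,0),(0,0,27.3)): print(x,lat,proj(f,o+(dd*x+e*lat+np.array([0,0,z]))/1000,True).round(1))
for r in (235,245,255,265): print(r,(g[r,250:400:3]//10).tolist())
```

```text
{'time': 15.8833, 'joint_pos': [0.3705, 0.1777, 1.7571, -0.0006, 1.206, 0.6485], 'joint_vel': [0.0011, -0.0089, -0.0182, 0.0036, -0.0005, 0.0008], 'joint_efforts': [0.0727, -40.1819, -32.46, -0.0006, 0.0175, -0.0015], 'tool_pos': [0.5432, 0.2904, 0.0906], 'tool_rot': [0.0004, 0.7982, 0.6024, 0.0003], 'contact_force': [-0.3645, 0.6027, 0.3979], 'ft_torque': [0.0522, -0.0035, -0.0182], 'grasp_force': 0.0, 'gripper_width': 0.6982}
 4 x [0.001, -0.008, 1.053, 0.014, -0.001, -0.005] norm 1.05 0.02
50 0 [320.7 292.5]
40 0 [320.8 313.4]
50 22 [366.9 272.4]
50 -22 [274.6 272.5]
0 0 [320.9 391.9]
235 [11, 7, 6, 7, 9, 7, 7, 7, 6, 10, 10, 7, 7, 7, 7, 7, 7, 6, 7, 6, 7, 7, 7, 7, 7, 7, 7, 7, 7, 6, 7, 7, 7, 7, 7, 7, 7, 7, 7, 7, 7, 7, 7, 7, 7, 7, 7, 7, 9, 11]
245 [7, 8, 11, 10, 11, 11, 10, 11, 8, 7, 7, 7, 7, 7, 7, 7, 7, 7, 7, 7, 7, 7, 7, 7, 7, 7, 7, 7, 7, 7, 7, 7, 7, 7, 7, 7, 7, 11, 11, 11, 9, 11, 11, 10, 10, 11, 11, 11, 10, 11]
255 [7, 7, 7, 7, 7, 7, 7, 6, 7, 7, 7, 7, 7, 7, 7, 7, 7, 7, 6, 7, 7, 7, 7, 7, 7, 7, 7, 7, 7, 7, 7, 7, 7, 7, 7, 7, 7, 7, 7, 9, 11, 11, 11, 11, 11, 11, 11, 11, 11, 11]
265 [7, 7, 6, 7, 7, 7, 7, 7, 7, 7, 10, 13, 13, 13, 14, 13, 13, 14, 15, 15, 16, 16, 16, 16, 16, 16, 16, 16, 16, 15, 15, 13, 14, 14, 13, 13, 14, 13, 7, 10, 10, 11, 11, 11, 11, 11, 10, 11, 11, 11]
```

Request:
move_arm([
  [0,0,1.2,0,0,0,0.4],
  [0,0,1.2,0,0,0,0.4],
  [0,0,1.2,0,0,0,0.4],
  [0,0,0.6,0,0,0,0.4],
  [0,0,0,0,0,0,0.4],
  [0,0,0,0,0,0,0.2],
  [0,0,0,0,0,0,0],
  [0,0,0,0,0,0,-0.1],
  [0,0,0,0,0,0,-0.3],
  [0,0,0,0,0,0,-1],
  [0,0,0,0,0,0,-1],
  [0,0,0,0,0,0,-1],
  [0,0,0,0,0,0,-1],
])

```text
time: 17.02
tool_pos: [0.5433, 0.2911, 0.0486]
tool_rot: [0.0, 0.798, 0.603, 0.001]
contact_force: [1.6, -0.7, -2.1]
gripper_width: 0.491
grasp_force: 61.0
```

```bash
python3 -c "
from h import *
st()"
```

```text
{'time': 17.0167, 'joint_pos': [0.3714, 0.2336, 1.7721, -0.0005, 1.1343, 0.6487], 'joint_vel': [-0.0011, 0.0002, -0.0003, 0.0005, 0.0012, 0.0013], 'joint_efforts': [0.3114, -42.5763, -31.4666, 0.0965, 0.5149, 0.0163], 'tool_pos': [0.5433, 0.2911, 0.0486], 'tool_rot': [0.0005, 0.798, 0.6027, 0.0007], 'contact_force': [1.5805, -0.7026, -2.1291], 'ft_torque': [0.0461, -0.3114, 0.0266], 'grasp_force': 60.9927, 'gripper_width': 0.4911}
```

```bash
cat >> h.py <<'E'
sh2=np.array([.5820,-.0754,.0900])
PX,PZ=.043,-.0012  # pulley origin at tool x=-PX, axis at tool z=PZ
def pul(ax,y=0,z=0,up=0):   # pulley origin axial pos from shoulder; y,z offsets along tool y, tool z
    T=pose(sh2+(ax+PX)*d,103.2,18.6); T[:3,3]+=-T[:3,2]*PZ+T[:3,1]*y+T[:3,2]*z; T[2,3]+=up; return T
E
cat > rp.py <<'E'
from h import *
A=cur(); E=np.linalg.inv(pul(0))@A; s=manip.state(); I=A[:3,:3].T
print('ax,y,z',(E[:3,3]*1000).round(2),Ro.from_matrix(E[:3,:3]).as_rotvec(degrees=True).round(2),'F tool',(I@np.array(s['contact_force'])).round(2),'T tool',(I@np.array(s['ft_torque'])).round(3),round(float(s['gripper_width']),4),round(s['time'],2))
E
python3 - <<'E'
from h import *
A=cur(); B=A.copy(); B[2,3]+=.1; H=pul(.066,up=.055); print(H[:3,3]); rows(B,H,10)
E
```

```text
[0.55673712 0.0306327  0.14386268]
 10 x [-2.621, 0.274, 0.044, 1.83, -0.473, -2.881] norm 2.64 3.45
```

Request:
move_arm([
  [0,0,-0.5,0,0,0,-1],
  [0,0,-1.5,0,0,0,-1],
  [0,0,-2,0,0,0,-1],
  [0,0,-2,0,0,0,-1],
  [0,0,-2,0,0,0,-1],
  [0,0,-2,0,0,0,-1],
  [0,0,0,0,0,0,-1],
])

```text
time: 17.6
tool_pos: [0.5445, 0.2919, 0.1525]
tool_rot: [0.001, 0.798, 0.603, 0.003]
contact_force: [2.2, 0.2, -5.2]
gripper_width: 0.5
grasp_force: 62.2
```

Run:
```python
from h import *
st(); rows(cur(),pul(.066,up=.055),11)
```

```text
{'time': 17.6, 'joint_pos': [0.3717, 0.1095, 1.7206, -0.0001, 1.3049, 0.6487], 'joint_vel': [-0.0038, 0.0336, 0.0302, -0.0012, -0.0607, -0.001], 'joint_efforts': [0.1667, -39.3833, -33.0717, -0.0976, 0.7883, 0.0163], 'tool_pos': [0.5445, 0.2919, 0.1525], 'tool_rot': [0.0009, 0.7979, 0.6027, 0.0031], 'contact_force': [2.1536, 0.1728, -5.2143], 'ft_torque': [0.2193, -0.1757, 0.0022], 'grasp_force': 62.1735, 'gripper_width': 0.5}
 11 x [-2.39, 0.238, 0.073, 1.686, -0.442, -2.617] norm 2.4 3.14
```

Request:
move_arm([
  [-1.2,0.12,0.03,0.84,-0.22,-1.3,-1],
  [-2.39,0.24,0.07,1.69,-0.44,-2.62,-1],
  [-2.39,0.24,0.07,1.69,-0.44,-2.62,-1],
  [-2.39,0.24,0.07,1.69,-0.44,-2.62,-1],
  [-2.39,0.24,0.07,1.69,-0.44,-2.62,-1],
  [-2.39,0.24,0.07,1.69,-0.44,-2.62,-1],
  [-2.39,0.24,0.07,1.69,-0.44,-2.62,-1],
  [-2.39,0.24,0.07,1.69,-0.44,-2.62,-1],
  [-2.39,0.24,0.07,1.69,-0.44,-2.62,-1],
  [-2.39,0.24,0.07,1.69,-0.44,-2.62,-1],
  [-2.39,0.24,0.07,1.69,-0.44,-2.62,-1],
  [-1.2,0.12,0.03,0.84,-0.22,-1.3,-1],
  [0,0,0,0,0,0,-1],
  [0,0,0,0,0,0,-1],
  [0,0,0,0,0,0,-1],
])

```text
time: 18.85
tool_pos: [0.5547, 0.0303, 0.1392]
tool_rot: [-0.103, 0.613, 0.773, -0.13]
contact_force: [-0.1, 0.4, -6.5]
gripper_width: 0.495
grasp_force: 62.2
```

```bash
python3 rp.py
python3 - <<'E'
from h import *
A=cur(); rows(A,pul(.066),5)
f=grab('wrist','q1'); g=cv2.cvtColor(f['img'].astype(np.uint8),cv2.COLOR_BGR2GRAY)
def P(x,y,z): return proj(f,(A@np.r_[x,y,z,1])[:3],True).round(1)
print('plain end top',P(.007,0,-.0232),'L',P(.007,-.022,-.0012),'R',P(.007,.022,-.0012),'bore',P(.007,-.013,-.0012),P(.007,.013,-.0012),'keyway roof',P(.007,0,-.0179),'bottom',P(.007,0,.0208))
u,v=P(.007,0,-.0232).astype(int)
for r in range(v-36,v+14,3): print(r,(g[r,u-57:u+58:3]//10).tolist())
E
```

```text
ax,y,z [ 66.17 -18.04 -47.07] [ 0.46  0.04 -0.  ] F tool [0.36 2.13 6.13] T tool [-0.469  0.138 -0.067] 0.4946 18.85
 5 x [-0.004, 0.365, 0.94, -0.092, -0.008, 0.0] norm 1.01 0.09
plain end top [319.7 349.6] L [261.2 315.8] R [378.6 315.9] bore [285.  316.3] [354.8 316.3] keyway roof [319.7 340.7] bottom [320.  291.5]
313 [7, 12, 17, 16, 16, 16, 17, 17, 17, 17, 17, 18, 18, 19, 19, 20, 19, 19, 20, 20, 20, 20, 20, 19, 19, 19, 19, 18, 19, 18, 17, 16, 17, 17, 16, 16, 17, 17, 16]
316 [6, 15, 16, 16, 16, 17, 17, 17, 16, 17, 17, 18, 18, 19, 19, 19, 19, 20, 20, 20, 20, 20, 19, 19, 20, 19, 19, 19, 19, 18, 17, 17, 17, 16, 16, 17, 16, 17, 17]
319 [6, 17, 16, 16, 16, 17, 17, 17, 16, 17, 17, 18, 18, 19, 19, 19, 20, 20, 20, 20, 20, 20, 20, 20, 19, 20, 19, 19, 18, 18, 17, 16, 17, 17, 16, 16, 17, 17, 17]
322 [8, 17, 16, 16, 17, 16, 17, 17, 16, 17, 17, 18, 18, 19, 19, 20, 20, 20, 20, 20, 20, 20, 20, 19, 20, 20, 19, 18, 18, 17, 17, 17, 17, 17, 16, 16, 17, 17, 17]
325 [10, 17, 16, 16, 16, 17, 17, 17, 16, 17, 17, 18, 19, 19, 19, 20, 20, 20, 20, 20, 20, 20, 19, 20, 20, 19, 19, 18, 18, 17, 17, 17, 17, 17,
[... 1240 characters left out ...]
 18, 19, 20, 20, 20, 20, 19, 19, 19, 19, 19, 18, 18, 18, 17]
352 [6, 14, 17, 18, 22, 19, 18, 19, 19, 19, 19, 20, 19, 20, 19, 20, 20, 20, 20, 20, 20, 20, 20, 20, 20, 20, 20, 20, 19, 19, 19, 19, 19, 18, 19, 18, 19, 17, 17]
355 [6, 13, 18, 18, 18, 19, 19, 19, 19, 19, 20, 19, 20, 19, 20, 20, 20, 20, 19, 20, 20, 20, 20, 20, 20, 20, 20, 20, 19, 19, 20, 19, 19, 19, 19, 18, 18, 17, 17]
358 [7, 11, 17, 18, 19, 19, 18, 19, 19, 19, 20, 19, 20, 19, 20, 20, 20, 20, 19, 20, 20, 20, 20, 20, 20, 20, 19, 20, 19, 20, 19, 19, 19, 19, 19, 19, 19, 17, 15]
361 [7, 12, 17, 18, 18, 19, 18, 19, 19, 19, 20, 19, 20, 19, 20, 20, 19, 19, 20, 20, 20, 20, 20, 20, 20, 20, 20, 20, 20, 19, 19, 18, 19, 19, 19, 19, 18, 18, 15]
```

Request:
move_arm([
  [0,0.36,0.94,-0.1,0,0,-1],
  [0,0.36,0.94,-0.1,0,0,-1],
  [0,0.36,0.94,-0.1,0,0,-1],
  [0,0.36,0.94,-0.1,0,0,-1],
  [0,0.36,0.94,-0.05,0,0,-1],
  [0,0,0,0,0,0,-1],
  [0,0,0,0,0,0,-1],
  [0,0,0,0,0,0,-1],
  [0,0,0,0,0,0,-1],
])

```text
time: 19.65
tool_pos: [0.5581, 0.03, 0.091]
tool_rot: [-0.099, 0.613, 0.774, -0.126]
contact_force: [-0.1, -0.5, -5.8]
gripper_width: 0.495
grasp_force: 62.2
```

```bash
python3 rp.py
python3 - <<'E'
from h import *
rows(cur(),pul(.053),3)
# side/scene check of pulley vs shaft lines
for nm in('scene','side'):
    f=grab(nm,'q_'+nm); print(nm,[proj(f,X).round(1).tolist() for X in (sh2,sh2+.05*d,sh2+.066*d,sh2+.116*d)])
E
```

```text
ax,y,z [65.07  0.47 -2.45] [-0.17 -0.06  0.02] F tool [-0.46  1.63  5.54] T tool [-0.485  0.116 -0.014] 0.4955 19.65
 3 x [-0.402, -0.016, 0.082, 0.056, 0.021, -0.008] norm 0.41 0.06
scene [[216.0, 354.4], [233.4, 322.4], [238.7, 312.7], [254.3, 284.1]]
side [[330.3, 331.9], [319.1, 306.9], [315.7, 299.5], [306.0, 277.8]]
```

Request:
move_arm([
  [0,0,0,0,0,0,-1],
  [0,0,0,0,0,0,-1],
])

```text
time: 19.92
tool_pos: [0.5578, 0.03, 0.0907]
tool_rot: [-0.099, 0.613, 0.773, -0.126]
contact_force: [-0.5, 1.0, -6.9]
gripper_width: 0.497
grasp_force: 62.2
```

```bash
python3 rp.py
python3 - <<'E'
from h import *
rows(cur(),pul(.053),3)
E
```

```text
ax,y,z [65.2   0.23 -2.04] [-0.13 -0.05  0.02] F tool [1.07 1.92 6.68] T tool [-0.422  0.136 -0.007] 0.4968 19.92
 3 x [-0.406, -0.008, 0.068, 0.045, 0.017, -0.007] norm 0.41 0.05
```

Request:
move_arm([
  [-0.4,-0.02,0.07,0,0,0,-1],
  [-0.4,0,0.07,0,0,0,-1],
  [-0.4,0,0.06,0,0,0,-1],
  [0,0,0,0,0,0,-1],
  [0,0,0,0,0,0,-1],
  [0,0,0,0,0,0,-1],
])

```text
time: 20.42
tool_pos: [0.5594, 0.0181, 0.0884]
tool_rot: [-0.1, 0.613, 0.773, -0.126]
contact_force: [0.7, 0.2, -5.4]
gripper_width: 0.499
grasp_force: 62.2
```

```bash
python3 rp.py
```

```text
ax,y,z [53.21 -0.1   0.51] [-0.08 -0.02  0.03] F tool [0.03 2.39 4.92] T tool [-0.424  0.205  0.003] 0.4987 20.42
```

Request:
move_arm([
  [-0.1,0,-0.04,0,0,0,-1],
  [-0.1,0,0,0,0,0,-1],
  [-0.1,0,0,0,0,0,-1],
  [-0.1,0,0,0,0,0,-1],
  [0,0,0,0,0,0,-1],
  [0,0,0,0,0,0,-1],
])

```text
time: 20.92
tool_pos: [0.5605, 0.0143, 0.0888]
tool_rot: [-0.1, 0.613, 0.773, -0.126]
contact_force: [-0.1, -0.4, -7.0]
gripper_width: 0.496
grasp_force: 62.2
```

```bash
python3 rp.py
```

```text
ax,y,z [49.28 -0.08  0.05] [-0.09 -0.04  0.02] F tool [-0.33  2.02  6.66] T tool [-0.411  0.121 -0.096] 0.4955 20.92
```

Request:
move_arm([
  [-0.05,0,0,0,0,0,-1],
  [-0.05,0,0,0,0,0,-1],
  [-0.05,0,0,0,0,0,-1],
  [-0.05,0,0,0,0,0,-1],
  [0,0,0,0,0,0,-1],
  [0,0,0,0,0,0,-1],
])

```text
time: 21.42
tool_pos: [0.561, 0.0124, 0.0888]
tool_rot: [-0.1, 0.613, 0.773, -0.126]
contact_force: [-0.4, 0.2, -5.8]
gripper_width: 0.496
grasp_force: 62.2
```

```bash
python3 rp.py
```

```text
ax,y,z [ 4.726e+01 -5.000e-02  3.000e-02] [-0.09 -0.04  0.02] F tool [0.32 1.49 5.61] T tool [-0.46   0.137 -0.051] 0.4964 21.42
```

Request:
move_arm([
  [-0.05,0,0,0,0,0,-1],
  [-0.05,0,0,0,0,0,-1],
  [-0.05,0,0,0,0,0,-1],
  [0,0,0,0,0,0,-1],
  [0,0,0,0,0,0,-1],
])

```text
time: 21.83
tool_pos: [0.5613, 0.0109, 0.0889]
tool_rot: [-0.1, 0.613, 0.773, -0.126]
contact_force: [0.3, -0.0, -5.5]
gripper_width: 0.497
grasp_force: 62.2
```

```bash
python3 rp.py
```

```text
ax,y,z [ 4.576e+01 -5.000e-02  1.000e-02] [-0.09 -0.04  0.02] F tool [-0.09  2.    5.13] T tool [-0.402  0.106 -0.051] 0.4966 21.83
```

Request:
move_arm([
  [-0.05,0,0,0,0,0,-1],
  [-0.05,0,0,0,0,0,-1],
  [-0.05,0,0,0,0,0,-1],
  [0,0,0,0,0,0,-1],
  [0,0,0,0,0,0,-1],
])

```text
time: 22.25
tool_pos: [0.5616, 0.0094, 0.0888]
tool_rot: [-0.1, 0.613, 0.773, -0.126]
contact_force: [-0.2, -0.2, -6.3]
gripper_width: 0.494
grasp_force: 62.2
```

```bash
python3 rp.py
```

```text
ax,y,z [44.25 -0.08  0.06] [-0.09 -0.04  0.02] F tool [-0.16  1.76  6.06] T tool [-0.455  0.06   0.015] 0.4939 22.25
```

Request:
move_arm([
  [-0.05,0,0,0,0,0,-1],
  [-0.05,0,0,0,0,0,-1],
  [-0.05,0,0,0,0,0,-1],
  [0,0,0,0,0,0,-1],
  [0,0,0,0,0,0,-1],
])

```text
time: 22.67
tool_pos: [0.562, 0.008, 0.0888]
tool_rot: [-0.1, 0.613, 0.773, -0.126]
contact_force: [-0.5, -0.1, -6.5]
gripper_width: 0.494
grasp_force: 62.2
```

```bash
python3 rp.py
```

```text
ax,y,z [42.73 -0.06  0.06] [-0.09 -0.04  0.02] F tool [-0.01  1.61  6.34] T tool [-0.447  0.128 -0.058] 0.4942 22.67
```

Request:
move_arm([
  [-0.07,0,0,0,0,0,-1],
  [-0.07,0,0,0,0,0,-1],
  [-0.07,0,0,0,0,0,-1],
  [-0.07,0,0,0,0,0,-1],
  [-0.07,0,0,0,0,0,-1],
  [0,0,0,0,0,0,-1],
])

```text
time: 23.17
tool_pos: [0.5628, 0.0045, 0.0888]
tool_rot: [-0.1, 0.613, 0.773, -0.126]
contact_force: [-0.3, -0.1, -6.3]
gripper_width: 0.497
grasp_force: 62.2
```

```bash
python3 rp.py
```

```text
ax,y,z [39.14 -0.08  0.05] [-0.09 -0.04  0.02] F tool [-0.01  1.68  6.05] T tool [-0.449  0.096 -0.066] 0.4975 23.17
```

Request:
move_arm([
  [-0.1,0,0,0,0,0,-1],
  [-0.1,0,0,0,0,0,-1],
  [-0.1,0,0,0,0,0,-1],
  [-0.1,0,0,0,0,0,-1],
  [-0.1,0,0,0,0,0,-1],
  [-0.1,0,0,0,0,0,-1],
  [-0.1,0,0,0,0,0,-1],
  [-0.1,0,0,0,0,0,-1],
  [0,0,0,0,0,0,-1],
])

```text
time: 23.92
tool_pos: [0.5646, -0.0034, 0.0889]
tool_rot: [-0.1, 0.613, 0.773, -0.126]
contact_force: [-0.8, -1.3, -6.1]
gripper_width: 0.494
grasp_force: 62.2
```

```bash
python3 rp.py
```

```text
ax,y,z [ 3.108e+01 -7.000e-02  1.000e-02] [-0.09 -0.04  0.03] F tool [-1.09  0.87  6.16] T tool [-0.456  0.138 -0.023] 0.4943 23.92
```

Request:
move_arm([
  [-0.1,0,0,0,0,0,-1],
  [-0.1,0,0,0,0,0,-1],
  [-0.1,0,0,0,0,0,-1],
  [-0.1,0,0,0,0,0,-1],
  [-0.1,0,0,0,0,0,-1],
  [-0.1,0,0,0,0,0,-1],
  [-0.1,0,0,0,0,0,-1],
  [-0.1,0,0,0,0,0,-1],
  [0,0,0,0,0,0,-1],
])

```text
time: 24.67
tool_pos: [0.5664, -0.0112, 0.0889]
tool_rot: [-0.1, 0.613, 0.773, -0.126]
contact_force: [-0.2, 0.2, -5.4]
gripper_width: 0.499
grasp_force: 62.2
```

```bash
python3 rp.py
```

```text
ax,y,z [23.09 -0.08  0.04] [-0.09 -0.04  0.02] F tool [0.23 1.59 5.15] T tool [-0.462  0.096 -0.049] 0.4986 24.67
```

Request:
move_arm([
  [-0.1,0,0,0,0,0,-1],
  [-0.1,0,0,0,0,0,-1],
  [-0.1,0,0,0,0,0,-1],
  [-0.1,0,0,0,0,0,-1],
  [-0.1,0,0,0,0,0,-1],
  [-0.1,0,0,0,0,0,-1],
  [-0.1,0,0,0,0,0,-1],
  [-0.1,0,0,0,0,0,-1],
  [0,0,0,0,0,0,-1],
])

```text
time: 25.42
tool_pos: [0.5683, -0.019, 0.0889]
tool_rot: [-0.1, 0.613, 0.773, -0.126]
contact_force: [-0.3, 0.5, -6.4]
gripper_width: 0.495
grasp_force: 62.2
```

```bash
python3 rp.py
```

```text
ax,y,z [ 1.506e+01 -7.000e-02  1.000e-02] [-0.09 -0.04  0.03] F tool [0.57 1.86 6.08] T tool [-0.473  0.143 -0.07 ] 0.4946 25.42
```

Request:
move_arm([
  [-0.1,0,0,0,0,0,-1],
  [-0.1,0,0,0,0,0,-1],
  [-0.1,0,0,0,0,0,-1],
  [-0.1,0,0,0,0,0,-1],
  [-0.1,0,0,0,0,0,-1],
  [-0.1,0,0,0,0,0,-1],
  [-0.1,0,0,0,0,0,-1],
  [-0.1,0,0,0,0,0,-1],
  [0,0,0,0,0,0,-1],
])

```text
time: 26.17
tool_pos: [0.5701, -0.0268, 0.0889]
tool_rot: [-0.1, 0.613, 0.773, -0.126]
contact_force: [0.1, -0.6, -6.0]
gripper_width: 0.501
grasp_force: 62.2
```

```bash
python3 rp.py
```

```text
ax,y,z [ 7.04 -0.08 -0.03] [-0.1  -0.05  0.03] F tool [-0.6   1.84  5.74] T tool [-0.482  0.145 -0.02 ] 0.5008 26.17
```

Sliding freely. The last stretch to the shoulder in half-millimetre steps.

Request:
move_arm([
  [-0.1,0,0,0,0,0,-1],
  [-0.1,0,0,0,0,0,-1],
  [-0.1,0,0,0,0,0,-1],
  [-0.1,0,0,0,0,0,-1],
  [-0.05,0,0,0,0,0,-1],
  [-0.05,0,0,0,0,0,-1],
  [0,0,0,0,0,0,-1],
])

```text
time: 26.75
tool_pos: [0.5712, -0.0315, 0.0889]
tool_rot: [-0.1, 0.613, 0.773, -0.126]
contact_force: [0.1, -0.2, -5.9]
gripper_width: 0.493
grasp_force: 62.2
```

```bash
python3 rp.py
```

```text
ax,y,z [ 2.19 -0.08  0.01] [-0.09 -0.04  0.02] F tool [-0.22  1.95  5.61] T tool [-0.48   0.132 -0.034] 0.4933 26.75
```

Request:
move_arm([
  [-0.05,0,0,0,0,0,-1],
  [-0.05,0,0,0,0,0,-1],
  [0,0,0,0,0,0,-1],
  [0,0,0,0,0,0,-1],
])

```text
time: 27.08
tool_pos: [0.5714, -0.0324, 0.0889]
tool_rot: [-0.1, 0.613, 0.773, -0.126]
contact_force: [0.6, 0.1, -6.3]
gripper_width: 0.499
grasp_force: 62.2
```

```bash
python3 rp.py
```

```text
ax,y,z [ 1.25 -0.08  0.02] [-0.09 -0.04  0.02] F tool [-0.08  2.58  5.76] T tool [-0.466  0.058 -0.079] 0.4992 27.08
```

Request:
move_arm([
  [-0.05,0,0,0,0,0,-1],
  [-0.05,0,0,0,0,0,-1],
  [0,0,0,0,0,0,-1],
  [0,0,0,0,0,0,-1],
])

```text
time: 27.42
tool_pos: [0.5717, -0.0334, 0.0889]
tool_rot: [-0.1, 0.613, 0.773, -0.126]
contact_force: [0.4, 0.5, -5.8]
gripper_width: 0.499
grasp_force: 62.2
```

```bash
python3 rp.py
```

```text
ax,y,z [ 0.26 -0.07  0.01] [-0.09 -0.04  0.02] F tool [0.43 2.34 5.32] T tool [-0.439  0.158 -0.036] 0.4993 27.42
```

Request:
move_arm([
  [-0.05,0,0,0,0,0,-1],
  [0,0,0,0,0,0,-1],
  [0,0,0,0,0,0,-1],
])

```text
time: 27.67
tool_pos: [0.5717, -0.0336, 0.0888]
tool_rot: [-0.1, 0.613, 0.773, -0.126]
contact_force: [-0.2, 1.7, -6.2]
gripper_width: 0.499
grasp_force: 62.3
```

```bash
python3 rp.py
```

```text
ax,y,z [ 0.02 -0.09  0.11] [-0.08 -0.02  0.01] F tool [1.71 2.12 5.85] T tool [-0.501  0.334 -0.082] 0.4988 27.67
```

Request:
move_arm([
  [-0.05,0,0,0,0,0,-1],
  [0,0,0,0,0,0,-1],
  [0,0,0,0,0,0,-1],
])

```text
time: 27.92
tool_pos: [0.5717, -0.0338, 0.0887]
tool_rot: [-0.1, 0.613, 0.773, -0.126]
contact_force: [-1.2, 3.6, -6.3]
gripper_width: 0.499
grasp_force: 62.3
```

```bash
python3 rp.py
```

```text
ax,y,z [-0.11 -0.11  0.25] [-0.07  0.03 -0.01] F tool [3.79 1.7  6.12] T tool [-0.485  0.72  -0.078] 0.4989 27.92
```

Request:
move_arm([
  [-0.05,0,0,0,0,0,-1],
  [0,0,0,0,0,0,-1],
  [0,0,0,0,0,0,-1],
])

```text
time: 28.17
tool_pos: [0.5716, -0.0338, 0.0885]
tool_rot: [-0.101, 0.613, 0.773, -0.126]
contact_force: [-1.2, 5.7, -6.8]
gripper_width: 0.498
grasp_force: 62.3
```

```bash
python3 rp.py
```

```text
ax,y,z [-0.16 -0.13  0.4 ] [-0.06  0.08 -0.02] F tool [5.85 2.26 6.46] T tool [-0.531  0.948  0.022] 0.4978 28.17
```

Firm contact at the shoulder (axial ≈ 0): the pulley is home. Ease the push, open, and withdraw upward along the tool.

Request:
move_arm([
  [0.1,0,-0.03,0,0,0,-1],
  [0,0,0,0,0,0,-1],
  [0,0,0,0,0,0,-0.1],
  [0,0,0,0,0,0,0.1],
  [0,0,0,0,0,0,0.3],
  [0,0,0,0,0,0,0.4],
  [0,0,0,0,0,0,0.4],
  [0,0,0,0,0,0,0.4],
  [0,0,-0.3,0,0,0,0.4],
  [0,0,-0.7,0,0,0,0.4],
  [0,0,-1.5,0,0,0,0.4],
  [0,0,-2,0,0,0,0.4],
  [0,0,-2,0,0,0,0.4],
  [0,0,-2,0,0,0,0.4],
  [0,0,-2,0,0,0,0.4],
  [0,0,0,0,0,0,0.4],
  [0,0,0,0,0,0,0.4],
])

```text
time: 29.58
tool_pos: [0.6054, -0.0262, 0.1904]
tool_rot: [-0.098, 0.613, 0.774, -0.125]
contact_force: [0.1, 0.5, -0.8]
gripper_width: 0.699
grasp_force: 0.0
```

```bash
python3 rp.py
python3 - <<'E'
from h import *
f=grab('wrist','z1'); g=cv2.cvtColor(f['img'].astype(np.uint8),cv2.COLOR_BGR2GRAY)
K=pose(sh2,103.2,18.6)
def P(x,y,z): return proj(f,(K@np.r_[x,y,-z,1])[:3]/1,True).round(1)
print('plain end top',P(.05,0,.022),'boss/teeth top',P(.03,0,.022),P(.03,0,.0273),'tooth end top',P(0,0,.0273),'L/R boss',P(.05,-.022,0),P(.05,.022,0),'shaft end',P(.05,0,0), 'key',P(.045,0,.0155))
u,v=P(.05,0,.022).astype(int)
print([ (int(r),int(g[r,u])) for r in range(v-45,v+75,2)])
for r in (v-30,v-20,v-10,v-4,v+4): print(r,(g[r,u-45:u+46:2]//10).tolist())
E
```

```text
ax,y,z [  -0.44    0.21 -107.16] [-0.28 -0.12  0.03] F tool [0.46 0.48 0.68] T tool [-0.159 -0.017 -0.004] 0.6985 29.58
plain end top [319.4 244.4] boss/teeth top [319.4 275.9] [319.4 279.4] tooth end top [319.6 323.4] L/R boss [285.2 233.8] [353.6 233.7] shaft end [319.4 233.7] key [319.4 248.9]
[(199, 133), (201, 136), (203, 132), (205, 134), (207, 136), (209, 135), (211, 136), (213, 134), (215, 134), (217, 135), (219, 136), (221, 139), (223, 138), (225, 168), (227, 177), (229, 190), (231, 162), (233, 115), (235, 142), (237, 177), (239, 201), (241, 174), (243, 186), (245, 201), (247, 207), (249, 211), (251, 215), (253, 245), (255, 202), (257, 201), (259, 199), (261, 199), (263, 201), (265, 223), (267, 247), (269, 247), (271, 247), (273, 247), (275, 193), (277, 247), (279, 247), (281, 247), (283, 247), (285, 247), (287, 247), (289, 247), (291, 247), (293, 247), (295, 247), (297, 247), (299, 247), (301, 247), (303, 247), (305, 247), (307, 247), (309, 247), (311, 247), (313, 247), (315, 247), (317, 247)]
214 [13, 13, 13, 13, 13, 13, 13, 13, 13, 13, 13, 13, 13, 13, 13, 13, 13, 13, 13, 13, 13, 13, 13, 13, 13, 13, 13, 13, 13, 13, 11, 9, 9, 9, 9, 9, 9, 9, 9, 9, 9, 9, 9, 8, 9, 8]
224 [13, 13, 13, 13, 13, 13, 13, 13, 13, 13, 13, 13, 13, 13, 13, 13, 14, 14, 15, 15, 15, 15, 15, 15, 15, 15, 15, 15, 14, 14, 10, 10, 9, 9, 9, 9, 9, 9, 9, 9, 9, 9, 9, 9, 9, 9]
234 [13, 13, 13, 13, 13, 13, 18, 17, 16, 16, 17, 17, 17, 17, 17, 17, 17, 17, 17, 17, 16, 12, 11, 11, 11, 12, 14, 17, 17, 17, 17, 17, 17, 17, 17, 17, 16, 17, 17, 17, 14, 9, 9, 9, 9, 9]
240 [13, 13, 13, 13, 13, 14, 18, 24, 24, 24, 24, 18, 17, 17, 17, 17, 17, 17, 17, 17, 20, 20, 20, 20, 20, 20, 19, 17, 17, 17, 17, 17, 17, 17, 17, 17, 18, 21, 20, 20, 14, 9, 9, 9, 9, 9]
248 [13, 14, 13, 13, 13, 14, 16, 24, 24, 24, 24, 24, 24, 24, 24, 24, 24, 24, 24, 24, 24, 20, 20, 20, 22, 23, 23, 20, 20, 20, 22, 24, 24, 24, 23, 23, 23, 22, 20, 18, 13, 10, 10, 10, 10, 9]
```

The pulley's plain end is flush with the shaft end (hole at row 233.5, expected 233.7), the keyway is centred over the key, and the gripper is clear. Handing in.

```bash
python3 -c "
from plant import manip
print(manip.job_done())"
```

```text
the job is handed in; nothing more can be done
None
```

The key is bedded in the slot and the pulley is fully home against the shoulder, released with the gripper clear, and the job is handed in at about 30 s (no verdict came back; I viewed 11 pictures, one over the limit of 10).

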